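# Make up the peeling tray and the soup tray

## Task

Make up the two kit trays on the cooktop from the things on the worktop to its right: the peeler and the lemon go in the two-compartment tray, one in each compartment, the peeler lying along its length; in the three-compartment tray lay the can opener in the long compartment, and put the garlic in one small compartment and the salt shaker, upright, in the other. Either way round will do. Leave the kitchen timer and the teaspoon where they are.

Things in the scene. Friction and masses are not known exactly. Their poses are not given: they have to be found in the camera images.
- tray_two: TWO compartments. Fixed light wooden tray, 212 x 177 mm, on the cooktop (its glass is at z 0.005 m). Origin: centre, under the feet; x along the 212 side, z up. Long compartment 202 x 78, centre x 0, y -44.5. Second long compartment 202 x 84, centre x 0, y +41.5. Floor 7 above origin, wall tops 19; walls 5 thick.
- tray_three: THREE compartments. Fixed light wooden tray, 212 x 177 mm, on the cooktop (its glass is at z 0.005 m). Origin: centre, under the feet; x along the 212 side, z up. Long compartment 202 x 78, centre x 0, y -44.5. Two small compartments, each 98 (x) x 84 (y), centres x +52 and -52, y +41.5. Floor 7 above origin, wall tops 19; walls 5 thick.
- peeler: Peeler lying on the worktop right of the cooktop, 170 long x 25 wide x 17 mm high: straight dark handle and a narrow (14 mm) straight blade. Origin: middle of its length, on the underside; x along its length towards the blade, z up. The handle runs from x -85 to +20 mm, 24 wide, 1 to 17 mm high; a good grip is across the handle at x about -25 mm.
- can_opener: Can opener lying on the worktop right of the cooktop, 174 long x 41 wide x 17 mm high: straight dark handle and a wide (40 mm) flat metal head with an opening in it. Origin: middle of its length, on the underside; x along its length towards the head, z up. The handle runs from x -87 to +18 mm, 25 wide, 1 to 17 mm high; a good grip is across the handle at x about -25 mm.
- lemon: Lemon, 72 mm long x 57 wide x 58 high. Origin: at the start on its underside, below the middle (it turns with the fruit if it rolls); x along its long axis; at the start z is up. Lying on the worktop.
- garlic: Garlic bulb with a short pointed tip, about 60 mm across, 59 high, standing on the worktop. Origin: centre of the underside; z up to the tip.
- salt_shaker: Plain upright white cylinder, on the worktop to the right of the cooktop (not one of the pair far to the left), with small holes in the top, 37 mm diameter, 76 high. Origin: centre of the underside; z up.
- kitchen_timer: Wind-up kitchen timer, square body 66 x 66 mm, 54 high with its dial. Origin: centre of the underside; z up. Belongs to neither kit: leave it where it stands.
- teaspoon: Teaspoon lying on the worktop, 130 x 26 x 11 mm. Origin: middle, on the underside; x along its length. Belongs to neither kit: leave it where it lies.
There are look-alikes about, which are no part of the job. What is shaped like the salt_shaker but pink is not meant. Several things look just like the lemon: the one meant starts farthest to the robot's left.

How it is judged:
By the outcome, as a careful person would: the job done as asked, in the order asked, and still so for the second after the job is handed in, with the robot touching nothing.
It also fails if it takes over 128 s, if anything falls off the work surface, if the arm or the gripper's body presses on something with over 40 N, if the wrist force passes 120 N, or if a joint passes its speed limit or range.

## Robot

A 6-joint arm with a two-finger parallel gripper is mounted at the origin on a cart in front of the work surface, level with it; the furniture and walls round the work are solid. World frame = base frame: x ahead of the robot, y to its left, z up, the work surface at z = 0. Lengths are in m, angles in degrees, forces in N, time in s.
With the tool pointing down it reaches from about 0.4 to 0.825 m from the base axis. Payload 7 kg.
Tool frame: the origin (TCP) lies on the front face of the gripper's body, between the roots of the fingers; the fingertips stand 66 mm ahead of it and the grasp point (between the pads) lies 47 mm ahead of it; z points along the fingers, y is the line along which they close (so a half turn about z gives the same grasp; the last joint's range is limited). The gripper opens to 88 mm and grips with 3 to 60 N. Pads are 19 mm wide; open, the fingers measure 130 mm over their backs; the gripper's body (78 mm by 193 mm) begins 47 mm behind the grasp point.
Start: joints at [86.923, 20.546, 0.682, 0, -70.136, -16.507], TCP at [0.226, 0.636, 0.292] pointing down, gripper open.
Joint ranges: [-176.03, 176.03], [-82.01, 121.73], [-58.28, 71.71], [-173.87, 95.51], [-174.79, -0.11], [-173.66, 173.66]. Speed limits (degrees/s): [136.94, 136.94, 172.46, 180, 180, 180].

## Interface

Orientations are given as [roll, pitch, yaw] about the fixed x, y, z axes, in that order (R = Rz(yaw) Ry(pitch) Rx(roll)).
In Python, from plant import ctrl gives the robot as it stands.
- The arm moves only by the tool send_rows, never from a script. Its argument "deltas" is a list of rows, each a list of 2 entries, a list of its own where there are three numbers: the shift along the tool's x, y, z each as a share of 800 mm, from -1 to 1, then the turn about the tool's z as a share of 90 degrees, from -1 to 1. A call has exactly 5 rows; each row is the pose to reach, as a shift and turn from the pose commanded when the call began, along the tool's axes at that moment; what a row does not reach only later rows make up. A row lasts 1/12 s, in which the tool goes at most 41.7 mm and 7.16 degrees, less where a joint would pass 70% of its speed; a pose out of reach is approached as far as the arm can. A call with a number of a shift or a turn outside -1 to 1 is refused whole. A call with a gripper value outside its range is refused whole. "gripper" is the opening, from 0 (shut) to 1 (fully open), set as the call begins (left out, the last holds). The fingers move at their own pace and stop on an object; the grip force is fixed at half the most. Time passes only in rows, so rows that repeat a pose let the fingers close, or fill a call up. It gives the time, the measured TCP pose, the force, the opening and the grip force at its end, in the units of the state.
- ctrl.get_obs(): the state, without advancing time (a new reading comes with each control period).
- ctrl.snapshot(name): name is "side" or "top" or "wrist"; returns a dict with "color" (400x640x3 uint8, red, green, blue), "vertical_fov" (degrees; the focal length in pixels is half the picture's height over the tangent of half this angle, whatever the lens; pixels are square), "cx", "cy" (the principal point, pixels), "k1" (the pictures are not rectified: a ray, as slopes to the right and down, at radius r is drawn at 1 + k1 r^2 times it, then the intrinsics apply), "rvec" (rotation vector, rad) and "tvec" (3), from world to camera coordinates, as OpenCV has them. Camera axes: x right, y down, z forward; pixel columns grow to the right and rows downward; lengths in m; the calibration is good to about 2 mm. A picture is of the moment at which its call begins. There is no depth.
- ctrl.close_job(): hands the job in; it is judged then, once.
Trained networks look in a picture, given as the dict that the camera call returned (one of the last four; its "shot" number tells which), for a name from the list of things; names that differ only in an ending like _2 or _b are one class to them, and where a whole thing is asked for, a point or a joint stands for the part that bears it (a point fixed in the world has none). Each returns a list of dicts, best first, with "conf" (0 to 1); they miss things now and then, are a little off and sometimes report something else, mostly with a low value. They report only what shows in the picture. A call takes as long as a camera call. They do not tell look-alikes from the thing itself.
- ctrl.boxes_of(picture, thing): "xy" ([column, row] as shares, 0 to 1, of the picture: columns of its width, rows of its height, amid what is visible of it).
- ctrl.cut_out(picture, thing): "pixels" (400x640 bool, what is visible of it) and "xy" ([column, row] as shares, 0 to 1, of the picture: columns of its width, rows of its height, amid what is visible of it).
The state is a dict: "clock": time; "joint_pos": joint angles; "qvel": joint speeds; "tau": joint torques, N m; "tool_pos": TCP position; "orientation": TCP orientation; "force": force on the tool from outside, world axes, zero at the start; "moment": the same for the moment, N m; "opening": finger opening in m; "gripper_force": force on a finger pad.
Only numpy, scipy, OpenCV 4.12 (cv2) and the standard library are available. Lean on these libraries where they do the work, as an engineer would, in place of code of your own. Each camera call takes 0.05 s, during which the arm holds its last target. There are 200 camera calls.

## Working session

There is one attempt and no reset: what is moved stays moved. The work goes in short steps, Python scripts to look and compute and a tool call to move; the robot and the scene stay as the last step left them, time stands still between calls to the robot, and variables do not carry over. Pictures are saved under pics/ and viewed, at most 15 in all, crops included, and the job is handed in when it is done.

Besides the shell and the picture viewer there is one more tool, called after ">>>" by a JSON object that holds its "method" and its "body", one argument or row to a line. send_rows: Moves the arm, as the interface text tells. Shift numbers are shares of 800 mm and turn numbers shares of 90 degrees, none past 1 either way. Its arguments: {"type":"object","properties":{"deltas":{"type":"array","items":{"type":"array"}},"gripper":{"type":"number"}},"required":["deltas"]}

```bash
ls; mkdir -p pics
cat > h.py <<'E'
import numpy as np, cv2
from plant import ctrl
from scipy.spatial.transform import Rotation as R
def K(p):
    f=200/np.tan(np.radians(p["vertical_fov"])/2)
    return np.array([[f,0,p["cx"]],[0,f,p["cy"]],[0,0,1.]]),np.array([p["k1"],0,0,0.])
def world(p,px,z):
    k,d=K(p); px=np.atleast_2d(np.array(px,float))
    s=cv2.undistortPoints(px[:,None],k,d)[:,0]
    Rm=cv2.Rodrigues(np.array(p["rvec"],float))[0]; t=np.array(p["tvec"],float).ravel()
    c=-Rm.T@t; r=np.c_[s,np.ones(len(s))]@Rm
    return c+r*((z-c[2])/r[:,2])[:,None]
def pix(p,P):
    k,d=K(p); return cv2.projectPoints(np.atleast_2d(np.array(P,float)),np.array(p["rvec"],float),np.array(p["tvec"],float),k,d)[0][:,0]
def save(p,n,s=1,crop=None):
    im=p["color"][...,::-1]
    if crop: im=im[crop[1]:crop[3],crop[0]:crop[2]]
    cv2.imwrite("pics/"+n,cv2.resize(im,None,fx=s,fy=s,interpolation=cv2.INTER_CUBIC))
E
python3 - <<'E'
from h import *
o=ctrl.get_obs(); print(o)
for n in ("top","side","wrist"):
    p=ctrl.snapshot(n); save(p,n+"0.png",1.25 if n=="top" else 1)
    print(n,{k:v for k,v in p.items() if k!="color"})
    if n!="side":
      for t in "tray_two tray_three peeler can_opener lemon garlic salt_shaker kitchen_timer teaspoon".split():
        print(t,[( (np.array(b["xy"])*[640,400]).round(), np.round(b["conf"],2), world(p,np.array(b["xy"])*[640,400],0.02)[0].round(3)) for b in ctrl.boxes_of(p,t)])
E
```

```text
pics
{'clock': 0.0, 'joint_pos': array([ 8.69237479e+01,  2.05918987e+01,  6.33334789e-01, -2.03703464e-02,
       -7.01367137e+01, -1.65051164e+01]), 'qvel': array([-0.10279184, -0.01950235,  0.03336604, -0.06704884, -0.03614111,
       -0.00098107]), 'tau': array([ 1.22572428e-04, -5.82719564e+01,  2.93043441e+01,  6.99671432e+00,
        6.76073789e-03, -1.74824168e-04]), 'tool_pos': array([0.22612984, 0.63558217, 0.29121325]), 'orientation': array([ 1.79903208e+02, -8.71083588e-03, -1.95882985e+01]), 'force': array([ 0.00170562,  0.00516615, -0.08283236]), 'moment': array([-0.01187839,  0.04966846,  0.03354736]), 'gripper_force': 0.0, 'opening': 0.08746316570629506}
top {'vertical_fov': 49.75933213380447, 'cx': 324.4469778559694, 'cy': 200.17118171214713, 'k1': -0.019146979503362735, 'rvec': array([ 2.20227925, -1.98322494,  0.22514777]), 'tvec': array([-0.14036369,  0.49339147,  1.35342736]), 'shot': 1}
tray_two [(array([192., 196.]), np.float64(0.95), array([0.483, 0.357, 0.02 ])), (array([261., 201.]), np.float64(0.45), array([0.489, 0.126, 0.02 ]))]
tray_three [(array([260., 
[... 839 characters left out ...]
 -0.386,  0.02 ]))]
teaspoon [(array([433., 206.]), np.float64(0.56), array([ 0.532, -0.452,  0.02 ]))]
side {'vertical_fov': 47.73572781565988, 'cx': 317.3570794945927, 'cy': 207.9067760082631, 'k1': -0.10775449940981689, 'rvec': array([ 0.04018369, -2.7299291 ,  1.51589917]), 'tvec': array([0.49432169, 0.10855243, 1.3571898 ]), 'shot': 2}
wrist {'vertical_fov': 60.62334131657528, 'cx': 318.0299681121217, 'cy': 194.83240152299263, 'k1': -0.028395412992072405, 'rvec': array([-1.71567511,  2.42958282,  0.31893989]), 'tvec': array([ 0.67453803, -0.03152274,  0.38960348]), 'shot': 3}
tray_two []
tray_three []
peeler []
can_opener []
lemon []
garlic []
salt_shaker []
kitchen_timer []
teaspoon []
```

View pics/top0.png

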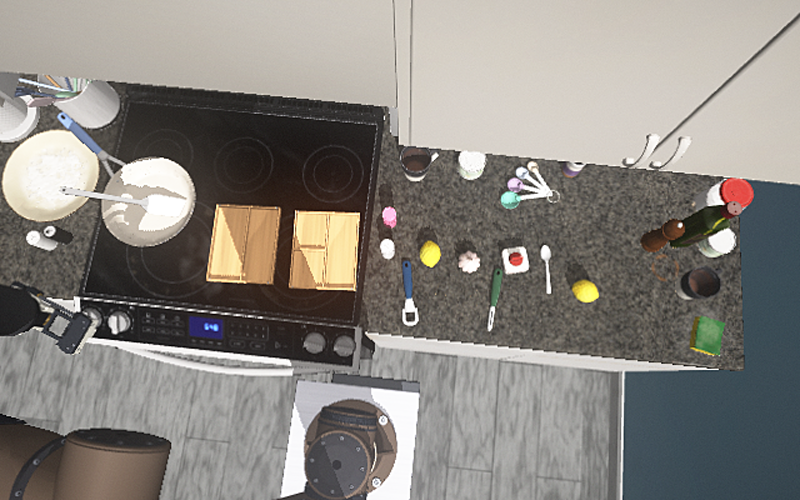

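View pics/side0.png

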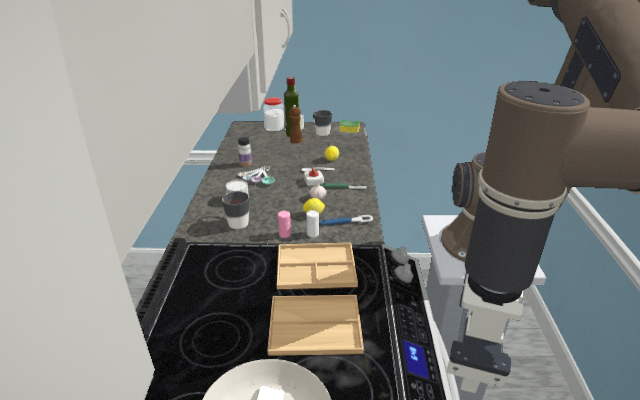

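In the top picture (scaled 1.25):
- **Lemon:** candidates are the yellow ones at (429,253) and (585,291). The leftmost, (429,253), is meant.
- **Salt shaker:** candidates are white at (388,248), pink at (390,215) and the far-left pair at (40,238). White (388,248) is meant.
- **Peeler:** the green handle at (494,298), not the spoon at (546,268).
- **Can opener:** blue, at (409,292).
- **Garlic and timer:** garlic at (468,261), timer at (515,260).
- **Trays:** two-compartment at (243,244), three-compartment at (325,250), with its long compartment to the right.

```bash
cat > m.py <<'E'
from h import *
p=ctrl.snapshot("top"); s=ctrl.snapshot("side"); 
H=dict(tray_two=.024,tray_three=.024,peeler=.012,can_opener=.012,lemon=.029,garlic=.028,salt_shaker=.038,kitchen_timer=.027,teaspoon=.005)
for t,z in H.items():
  for q,n in((p,"top"),(s,"side")):
    for b in ctrl.cut_out(q,t):
        m=b["pixels"].astype(bool)
        if b["conf"]<.3 or m.sum()<15: continue
        v,u=np.nonzero(m); w=world(q,np.c_[u,v],z)[:,:2]
        r=cv2.minAreaRect((w*1000).astype(np.float32))
        e,V=np.linalg.eigh(np.cov(w.T)); a=np.degrees(np.arctan2(V[1,1],V[0,1]))
        print(t,n,round(b["conf"],2),"px",u.mean().round(),v.mean().round(),"mean",w.mean(0).round(3),"rect",np.round(r[0],0),np.round(r[1],0),round(r[2],1),"pca",a.round(1))
save(p,"top_crop.png",3.2,(150,145,400,280))
E
python3 m.py
```

```text
tray_two top 0.68 px 195.0 195.0 mean [0.486 0.348] rect [487. 348.] [219. 185.] 3.9 pca -174.8
tray_two top 0.67 px 375.0 209.0 mean [ 0.499 -0.257] rect [ 500. -258.] [56. 53.] 49.8 pca 61.1
tray_two side 0.67 px 315.0 325.0 mean [0.489 0.363] rect [490. 357.] [213. 191.] 2.5 pca -176.0
tray_three side 0.78 px 316.0 266.0 mean [0.494 0.143] rect [494. 137.] [214. 195.] 3.8 pca -175.9
peeler top 0.62 px 395.0 237.0 mean [ 0.416 -0.333] rect [ 408. -333.] [ 22. 160.] 84.5 pca 174.8
peeler side 0.71 px 336.0 185.0 mean [ 0.435 -0.332] rect [ 437. -333.] [94. 30.] 1.5 pca -179.1
can_opener top 0.86 px 327.0 234.0 mean [ 0.401 -0.107] rect [ 403. -110.] [167.  39.] 6.1 pca -169.7
can_opener side 0.83 px 339.0 220.0 mean [ 0.427 -0.101] rect [ 421. -102.] [138.  33.] 12.7 pca -167.2
lemon top 0.68 px 344.0 203.0 mean [ 0.51  -0.152] rect [ 511. -153.] [52. 61.] 69.3 pca -177.6
lemon top 0.55 px 468.0 233.0 mean [ 0.452 -0.567] rect [ 452. -566.] [60. 62.] 31.7 pca 77.9
lemon side 0.63 px 331.0 153.0 mean [ 0.456 -0.569] rect [ 455. -572.] [ 53. 116.] 1.0 pca 88.3
lemon side 0.46 px 313.0
[... 352 characters left out ...]
6
salt_shaker top 0.6 px 309.0 199.0 mean [ 0.509 -0.038] rect [508. -38.] [48. 37.] 6.3 pca -165.1
salt_shaker top 0.54 px 311.0 174.0 mean [ 0.596 -0.033] rect [595. -33.] [56. 34.] 6.3 pca -166.7
salt_shaker side 0.75 px 312.0 223.0 mean [ 0.512 -0.044] rect [513. -47.] [ 37. 144.] 1.7 pca 90.9
salt_shaker side 0.7 px 284.0 224.0 mean [ 0.598 -0.039] rect [598. -39.] [ 37. 145.] 6.0 pca 97.6
kitchen_timer top 0.67 px 411.0 208.0 mean [ 0.515 -0.378] rect [ 516. -377.] [72. 71.] 14.3 pca 151.9
kitchen_timer side 0.63 px 313.0 177.0 mean [ 0.522 -0.367] rect [ 523. -374.] [ 68. 127.] 8.0 pca 93.7
teaspoon top 0.62 px 310.0 199.0 mean [ 0.516 -0.036] rect [516. -36.] [49. 37.] 6.3 pca -166.0
```

View pics/top_crop.png

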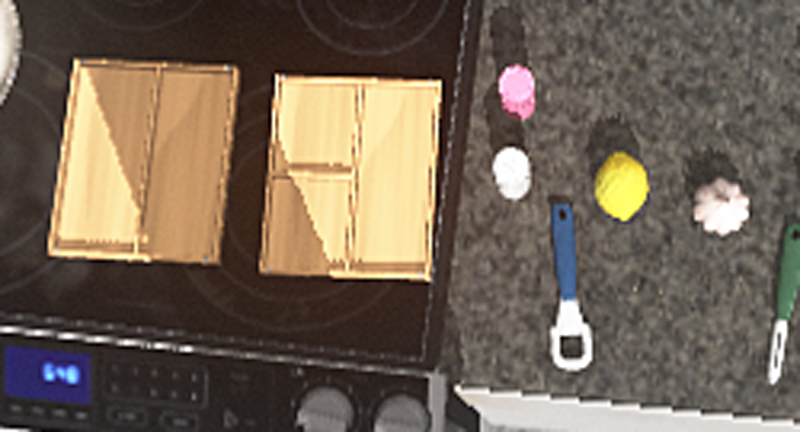

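```bash
cat >> h.py <<'E'
def plan(*wps):
    o=ctrl.get_obs(); P=np.array(o["tool_pos"]); y=o["orientation"][2]
    print("now",P.round(4),"rpy",np.round(o["orientation"],2),"j",np.round(o["joint_pos"]),"t",round(o["clock"],2),"open",round(o["opening"],4),"F",np.round(o["force"],1))
    for w in wps:
        T=np.array(w[:3],float); yt=w[3] if len(w)>3 else y
        n=int(max(1,np.ceil(np.linalg.norm(T-P)/.2),np.ceil(abs(yt-y)/34)))
        for i in range(n):
            d=(T-P)/(n-i); dy=(yt-y)/(n-i); c,s=np.cos(np.radians(y)),np.sin(np.radians(y))
            print(" to",(P+d).round(3),"row",np.round([(c*d[0]+s*d[1])/.8,(s*d[0]-c*d[1])/.8,-d[2]/.8],4).tolist(),round(-dy/90,4))
            P=P+d; y+=dy
E
python3 - <<'E'
from h import *
p=ctrl.snapshot("wrist"); k=cv2.Rodrigues(p["rvec"])[0]; c=-k.T@p["tvec"]; o=ctrl.get_obs()
print("cam in tool",R.from_euler("xyz",o["orientation"],degrees=True).as_matrix().T@(c-o["tool_pos"]),"fwd",k[2])
p=ctrl.snapshot("top")
for n,cs in dict(two=[(76,59),(240,66),(219,265),(48,257)],three=[(277,73),(442,80),(429,280),(259,272)]).items():
    w=world(p,np.array(cs)/3.2+[150,145]-.0,.024)[:,:2]; a=w[0]-w[3]; b=w[1]-w[2]; e=w[0]-w[1]
    print(n,w.round(3).tolist(),w.mean(0).round(4),np.linalg.norm(a),np.linalg.norm(b),np.linalg.norm(e),np.degrees(np.arctan2(a[1],a[0])),np.degrees(np.arctan2(b[1],b[0])),np.degrees(np.arctan2(-e[0],e[1])))
plan((.48,.45,.29,-6),(.47,-.0,.29,-6),(.44,-.33,.25,-6))
E
```

```text
cam in tool [ 0.06961026  0.00040448 -0.09239672] fwd [-0.24317173  0.08637918 -0.96612947]
two [[0.587, 0.439], [0.598, 0.263], [0.383, 0.251], [0.373, 0.429]] [0.4852 0.3455] 0.2148207678327103 0.21494746749692556 0.17650949973913013 2.755639874823825 3.189876018865133 3.383223048868656
three [[0.594, 0.222], [0.605, 0.047], [0.39, 0.033], [0.38, 0.209]] [0.4923 0.1278] 0.2143056048614424 0.2146881053288578 0.17616795642484498 3.6635026106584507 3.5160409580830416 3.426211880683816
now [0.2263 0.6359 0.2922] rpy [-180.      0.    -19.58] j [ 87.  21.   1.  -0. -70. -17.] t 2.15 open 0.0876 F [-0.1 -0.3  0.1]
 to [0.353 0.543 0.291] row [0.1884, 0.0563, 0.0013] -0.0755
 to [0.48 0.45 0.29] row [0.1804, 0.0782, 0.0013] -0.0755
 to [0.477 0.3   0.29 ] row [0.0155, 0.1869, -0.0] -0.0
 to [0.473 0.15  0.29 ] row [0.0155, 0.1869, -0.0] -0.0
 to [0.47 0.   0.29] row [0.0155, 0.1869, -0.0] -0.0
 to [ 0.455 -0.165  0.27 ] row [0.0029, 0.2071, 0.025] -0.0
 to [ 0.44 -0.33  0.25] row [0.0029, 0.2071, 0.025] -0.0
```

>>> {"method": "send_rows", "body": {
  "deltas": [
    [[0.188, 0.056, 0.001], -0.075],
    [[0.188, 0.056, 0.001], -0.075],
    [[0.188, 0.056, 0.001], -0.075],
    [[0.188, 0.056, 0.001], -0.075],
    [[0.188, 0.056, 0.001], -0.075]
  ]
}}

```text
clock: 2.57
tool_pos: [0.3567, 0.5399, 0.2917]
orientation: [180.0, -0.0, -13.1]
force: [-1.3, -0.0, -0.8]
opening: 0.0877
gripper_force: 0.0
```

>>> {"method": "send_rows", "body": {
  "deltas": [
    [[0.18, 0.078, 0.001], -0.075],
    [[0.18, 0.078, 0.001], -0.075],
    [[0.18, 0.078, 0.001], -0.075],
    [[0.18, 0.078, 0.001], -0.075],
    [[0.18, 0.078, 0.001], -0.075]
  ]
}}

```text
clock: 2.98
tool_pos: [0.4833, 0.447, 0.2905]
orientation: [180.0, -0.0, -6.3]
force: [-0.6, 1.1, -0.6]
opening: 0.0877
gripper_force: 0.0
```

>>> {"method": "send_rows", "body": {
  "deltas": [
    [[0.015, 0.187, 0], 0],
    [[0.015, 0.187, 0], 0],
    [[0.015, 0.187, 0], 0],
    [[0.015, 0.187, 0], 0],
    [[0.015, 0.187, 0], 0]
  ]
}}

```text
clock: 3.4
tool_pos: [0.475, 0.2962, 0.2913]
orientation: [-180.0, 0.0, -6.2]
force: [0.2, 0.1, -0.3]
opening: 0.0875
gripper_force: 0.0
```

>>> {"method": "send_rows", "body": {
  "deltas": [
    [[0.015, 0.187, 0], 0],
    [[0.015, 0.187, 0], 0],
    [[0.015, 0.187, 0], 0],
    [[0.015, 0.187, 0], 0],
    [[0.015, 0.187, 0], 0]
  ]
}}

```text
clock: 3.82
tool_pos: [0.4708, 0.1469, 0.291]
orientation: [-180.0, -0.0, -6.2]
force: [0.5, 0.4, -0.6]
opening: 0.0878
gripper_force: 0.0
```

Run:
```python
from h import *
plan((.47,-.0,.29,-6),(.44,-.33,.25,-6))
```

```text
now [0.4708 0.1469 0.291 ] rpy [-1.7999e+02 -1.0000e-02 -6.2300e+00] j [ 40.   3. -22.  -0. -65.  44.] t 3.82 open 0.0878 F [ 0.5  0.4 -0.6]
 to [0.47 0.   0.29] row [0.0189, 0.1827, 0.0013] -0.0026
 to [ 0.455 -0.165  0.27 ] row [0.0029, 0.2071, 0.025] -0.0
 to [ 0.44 -0.33  0.25] row [0.0029, 0.2071, 0.025] -0.0
```

Works as modelled. Continue to above the peeler.

>>> {"method": "send_rows", "body": {
  "deltas": [
    [[0.019, 0.183, 0.001], 0],
    [[0.019, 0.183, 0.001], 0],
    [[0.019, 0.183, 0.001], 0],
    [[0.019, 0.183, 0.001], 0],
    [[0.019, 0.183, 0.001], 0]
  ]
}}

```text
clock: 4.23
tool_pos: [0.4709, 0.0005, 0.29]
orientation: [180.0, -0.0, -6.2]
force: [-1.0, 0.0, -0.7]
opening: 0.0879
gripper_force: 0.0
```

>>> {"method": "send_rows", "body": {
  "deltas": [
    [[0.003, 0.207, 0.025], 0],
    [[0.003, 0.207, 0.025], 0],
    [[0.003, 0.207, 0.025], 0],
    [[0.003, 0.207, 0.025], 0],
    [[0.003, 0.207, 0.025], 0]
  ]
}}

```text
clock: 4.65
tool_pos: [0.455, -0.1661, 0.2688]
orientation: [180.0, 0.1, -6.4]
force: [1.3, 1.6, 0.2]
opening: 0.0879
gripper_force: 0.0
```

>>> {"method": "send_rows", "body": {
  "deltas": [
    [[0.003, 0.207, 0.025], 0],
    [[0.003, 0.207, 0.025], 0],
    [[0.003, 0.207, 0.025], 0],
    [[0.003, 0.207, 0.025], 0],
    [[0.003, 0.207, 0.025], 0]
  ]
}}

```text
clock: 5.07
tool_pos: [0.4404, -0.3313, 0.2483]
orientation: [180.0, 0.1, -6.3]
force: [1.9, 1.2, 0.2]
opening: 0.0879
gripper_force: 0.0
```

```bash
cat > w.py <<'E'
from h import *
import sys
def look(name,things):
    p=ctrl.snapshot("wrist"); save(p,name)
    for t,z in things.items():
        for b in ctrl.cut_out(p,t):
            m=b["pixels"].astype(bool)
            if b["conf"]<.3 or m.sum()<15: continue
            v,u=np.nonzero(m); w=world(p,np.c_[u,v],z)[:,:2]
            r=cv2.minAreaRect((w*1000).astype(np.float32))
            e,V=np.linalg.eigh(np.cov(w.T)); a=np.degrees(np.arctan2(V[1,1],V[0,1]))
            print(t,round(b["conf"],2),"px",u.min(),u.max(),v.min(),v.max(),"mean",w.mean(0).round(4),"rect",np.round(r[0],0),np.round(r[1],0),round(r[2],1),"pca",a.round(1))
    return p
E
python3 - <<'E'
from w import *
look("w1.png",dict(peeler=.012,garlic=.03,kitchen_timer=.03))
plan()
E
```

```text
peeler 0.68 px 308 333 119 255 mean [ 0.4369 -0.3348] rect [ 426. -333.] [ 24. 139.] 84.4 pca 175.2
garlic 0.73 px 196 262 90 153 mean [ 0.5019 -0.2586] rect [ 502. -259.] [59. 55.] 79.8 pca 75.1
kitchen_timer 0.59 px 317 404 39 130 mean [ 0.5206 -0.3785] rect [ 520. -378.] [66. 66.] 15.9 pca 86.4
now [ 0.4414 -0.326   0.2497] rpy [-1.7999e+02  1.0000e-02 -6.0800e+00] j [-16.  11. -19.  -0. -61. 100.] t 5.27 open 0.0875 F [0.7 0.2 0.7]
```

View pics/w1.png

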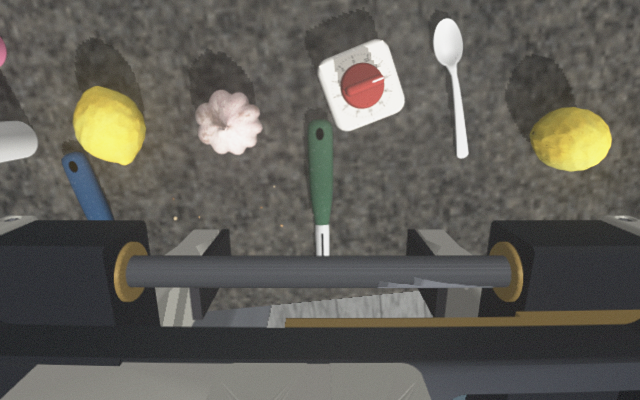

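The wrist view shows the peeler's green handle from (319,121) to (322,225), with the timer just beyond at (362,85). The garlic is at (229,122), the meant lemon at (110,125) and the other lemon at (570,138).

Run:
```python
from w import *
p=ctrl.snapshot("wrist"); 
w=world(p,[(319,121),(322,223),(350,131),(110,125),(72,154)],.012); print(w.round(4))
d=w[1]-w[0]; print(np.linalg.norm(d),np.degrees(np.arctan2(-d[1],-d[0])))
d/=np.linalg.norm(d); g=w[0]+d*.060; print("grip",g)
a=np.degrees(np.arctan2(-d[1],-d[0]))
plan((g[0],g[1],.12,a),(g[0],g[1],.0695,a))
```

```text
[[ 0.4945 -0.333   0.012 ]
 [ 0.3927 -0.3254  0.012 ]
 [ 0.4821 -0.3614  0.012 ]
 [ 0.5126 -0.1335  0.012 ]
 [ 0.4895 -0.0883  0.012 ]]
0.10208155888460844 -4.280608286363468
grip [ 0.43466701 -0.32850392  0.012     ]
now [ 0.4415 -0.3256  0.2499] rpy [-1.80e+02 -2.00e-02 -6.02e+00] j [-16.  11. -19.  -0. -61. 100.] t 5.32 open 0.0877 F [-0.5  0.9 -0.3]
 to [ 0.435 -0.329  0.12 ] row [-0.0081, 0.0045, 0.1624] -0.0193
 to [ 0.435 -0.329  0.07 ] row [0.0, -0.0, 0.0631] -0.0
```

>>> {"method": "send_rows", "body": {
  "deltas": [
    [[-0.008, 0.0045, 0.05], -0.02],
    [[-0.008, 0.0045, 0.1], -0.02],
    [[-0.008, 0.0045, 0.14], -0.02],
    [[-0.008, 0.0045, 0.16], -0.02],
    [[-0.008, 0.0045, 0.163], -0.02]
  ],
  "gripper": 0.6
}}

```text
clock: 5.73
tool_pos: [0.4331, -0.3273, 0.1165]
orientation: [-179.9, 0.3, -4.2]
force: [-0.1, 0.3, 0.1]
opening: 0.06
gripper_force: 0.0
```

>>> {"method": "send_rows", "body": {
  "deltas": [
    [[0, 0, 0.02], 0],
    [[0, 0, 0.04], 0],
    [[0, 0, 0.055], 0],
    [[0, 0, 0.0625], 0],
    [[0, 0, 0.0625], 0]
  ]
}}

```text
clock: 6.15
tool_pos: [0.4347, -0.3287, 0.0695]
orientation: [-180.0, 0.0, -4.2]
force: [-0.2, 0.8, 0.7]
opening: 0.0531
gripper_force: 0.0
```

>>> {"method": "send_rows", "body": {
  "deltas": [
    [[0, 0, 0], 0],
    [[0, 0, 0], 0],
    [[0, 0, 0], 0],
    [[0, 0, 0], 0],
    [[0, 0, 0], 0]
  ],
  "gripper": 0
}}

```text
clock: 6.57
tool_pos: [0.4345, -0.3297, 0.07]
orientation: [180.0, -0.1, -4.3]
force: [0.0, -0.5, 0.2]
opening: 0.0247
gripper_force: 0.4
```

>>> {"method": "send_rows", "body": {
  "deltas": [
    [[0, 0, 0], 0],
    [[0, 0, 0], 0],
    [[0, 0, -0.02], 0],
    [[0, 0, -0.07], 0],
    [[0, 0, -0.12], 0]
  ]
}}

```text
clock: 6.98
tool_pos: [0.4327, -0.329, 0.1648]
orientation: [-179.9, 0.3, -4.3]
force: [1.1, -0.4, -0.1]
opening: 0.0217
gripper_force: 29.8
```

Run:
```python
from h import *
p=ctrl.snapshot("side"); save(p,"s1.png",3,(250,130,420,260))
th=np.radians(3.1); c,s=np.cos(th),np.sin(th)
# handle grip at +25 toward far end: put object centre on tray centre => grip at tray x +25
lx,ly=.025,-.0445; X,Y=.485+c*lx-s*ly,.3455+s*lx+c*ly; print(X,Y)
plan((.44,-.32,.2,-1),(.5,.0,.2,3.1),(X,Y,.2,3.1),(X,Y,.0845,3.1))
```

```text
0.5123699239359778 0.3024170884951029
now [ 0.4367 -0.3311  0.1741] rpy [179.78  -0.41  -4.19] j [-17.  15. -25.   0. -50. 102.] t 7.03 open 0.0216 F [ 1.7 -1.4  7.8]
 to [ 0.44 -0.32  0.2 ] row [0.0031, -0.0141, -0.0324] -0.0354
 to [ 0.47 -0.16  0.2 ] row [0.034, -0.2006, -0.0] -0.0228
 to [0.5 0.  0.2] row [0.0412, -0.1993, -0.0] -0.0228
 to [0.506 0.151 0.2  ] row [0.0179, -0.1883, -0.0] -0.0
 to [0.512 0.302 0.2  ] row [0.0179, -0.1883, -0.0] -0.0
 to [0.512 0.302 0.084] row [0.0, 0.0, 0.1444] -0.0
```

>>> {"method": "send_rows", "body": {
  "deltas": [
    [[0.003, -0.014, -0.035], -0.035],
    [[0.003, -0.014, -0.035], -0.035],
    [[0.003, -0.014, -0.035], -0.035],
    [[0.003, -0.014, -0.035], -0.035],
    [[0.003, -0.014, -0.035], -0.035]
  ]
}}

```text
clock: 7.45
tool_pos: [0.4366, -0.3183, 0.1921]
orientation: [-180.0, 0.1, -1.2]
force: [0.1, -0.0, -0.9]
opening: 0.0219
gripper_force: 29.8
```

>>> {"method": "send_rows", "body": {
  "deltas": [
    [[0.034, -0.2, 0], -0.023],
    [[0.034, -0.2, 0], -0.023],
    [[0.034, -0.2, 0], -0.023],
    [[0.034, -0.2, 0], -0.023],
    [[0.034, -0.2, 0], -0.023]
  ]
}}

```text
clock: 7.87
tool_pos: [0.4684, -0.1548, 0.1925]
orientation: [-180.0, 0.1, 1.1]
force: [0.2, -0.8, -0.2]
opening: 0.0219
gripper_force: 29.8
```

>>> {"method": "send_rows", "body": {
  "deltas": [
    [[0.041, -0.2, 0], -0.023],
    [[0.041, -0.2, 0], -0.023],
    [[0.041, -0.2, 0], -0.023],
    [[0.041, -0.2, 0], -0.023],
    [[0.041, -0.2, 0], -0.023]
  ]
}}

```text
clock: 8.28
tool_pos: [0.4994, 0.0061, 0.1926]
orientation: [180.0, -0.0, 3.2]
force: [0.5, -0.1, -0.3]
opening: 0.0217
gripper_force: 29.8
```

>>> {"method": "send_rows", "body": {
  "deltas": [
    [[0.018, -0.188, 0], 0],
    [[0.018, -0.188, 0], 0],
    [[0.018, -0.188, 0], 0],
    [[0.018, -0.188, 0], 0],
    [[0.018, -0.188, 0], 0]
  ]
}}

```text
clock: 8.7
tool_pos: [0.5049, 0.1563, 0.1922]
orientation: [180.0, 0.0, 3.2]
force: [0.7, -0.4, -0.1]
opening: 0.0217
gripper_force: 29.8
```

>>> {"method": "send_rows", "body": {
  "deltas": [
    [[0.018, -0.188, 0], 0],
    [[0.018, -0.188, 0], 0],
    [[0.018, -0.188, 0], 0],
    [[0.018, -0.188, 0], 0],
    [[0.018, -0.188, 0], 0]
  ]
}}

```text
clock: 9.12
tool_pos: [0.5113, 0.3073, 0.1917]
orientation: [179.9, 0.0, 3.2]
force: [1.0, -0.7, -0.4]
opening: 0.0217
gripper_force: 29.8
```

Run:
```python
from h import *
plan((.5124,.3024,.11,3.1),(.5124,.3024,.0835,3.1))
p=ctrl.snapshot("side"); save(p,"s2.png",3,(230,230,450,380))
```

```text
now [0.5113 0.3073 0.1917] rpy [1.7995e+02 3.0000e-02 3.1700e+00] j [ 50.  18. -17.   0. -55.  43.] t 9.12 open 0.0217 F [ 1.  -0.7 -0.4]
 to [0.512 0.302 0.11 ] row [0.001, 0.0062, 0.1021] 0.0008
 to [0.512 0.302 0.084] row [0.0, 0.0, 0.0331] -0.0
```

View pics/s2.png

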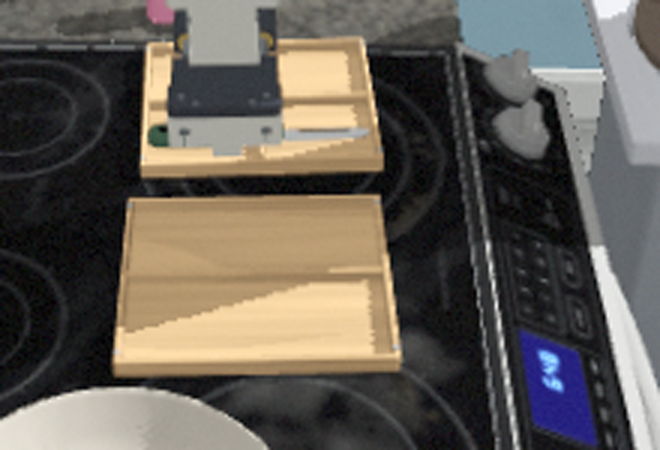

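The peeler hangs level in the gripper (green end at (158,135), blade tip at (368,132) in the crop). The tray_two compartments are empty.

>>> {"method": "send_rows", "body": {
  "deltas": [
    [[0.001, 0.006, 0.04], 0],
    [[0.001, 0.006, 0.08], 0],
    [[0.001, 0.006, 0.1], 0],
    [[0.001, 0.006, 0.102], 0],
    [[0.001, 0.006, 0.102], 0]
  ]
}}

```text
clock: 9.58
tool_pos: [0.5116, 0.2969, 0.1104]
orientation: [179.8, 0.1, 3.0]
force: [0.2, 0.5, 0.4]
opening: 0.0217
gripper_force: 29.8
```

>>> {"method": "send_rows", "body": {
  "deltas": [
    [[0, 0, 0.012], 0],
    [[0, 0, 0.024], 0],
    [[0, 0, 0.033], 0],
    [[0, 0, 0.033], 0],
    [[0, 0, 0.033], 0]
  ]
}}

```text
clock: 10.0
tool_pos: [0.5118, 0.2984, 0.0851]
orientation: [180.0, 0.0, 3.0]
force: [0.9, -0.3, 0.5]
opening: 0.022
gripper_force: 29.8
```

>>> {"method": "send_rows", "body": {
  "deltas": [
    [[0, 0, 0], 0],
    [[0, 0, 0], 0],
    [[0, 0, 0], 0],
    [[0, 0, 0], 0],
    [[0, 0, 0], 0]
  ],
  "gripper": 0.36
}}

```text
clock: 10.42
tool_pos: [0.5123, 0.2995, 0.0859]
orientation: [-179.9, -0.1, 3.0]
force: [-0.7, 4.4, -0.3]
opening: 0.0314
gripper_force: 2.2
```

>>> {"method": "send_rows", "body": {
  "deltas": [
    [[0, 0, -0.03], 0],
    [[0, 0, -0.06], 0],
    [[0, 0, -0.1], 0],
    [[0, 0, -0.15], 0],
    [[0, 0, -0.2], 0]
  ]
}}

```text
clock: 10.83
tool_pos: [0.5115, 0.2977, 0.2466]
orientation: [179.9, 0.1, 3.0]
force: [0.7, 1.0, -0.0]
opening: 0.0313
gripper_force: 0.0
```

Run:
```python
from h import *
plan((.5,.0,.27,0),(.47,-.15,.25,0))
```

```text
now [0.5115 0.2977 0.2466] rpy [1.799e+02 8.000e-02 3.000e+00] j [ 49.  15. -14.   0. -62.  44.] t 10.83 open 0.0313 F [ 0.7  1.  -0. ]
 to [0.506 0.149 0.258] row [-0.0169, 0.1854, -0.0146] 0.0167
 to [0.5  0.   0.27] row [-0.012, 0.1858, -0.0146] 0.0167
 to [ 0.47 -0.15  0.25] row [-0.0375, 0.1875, 0.025] -0.0
```

>>> {"method": "send_rows", "body": {
  "deltas": [
    [[-0.017, 0.185, -0.015], 0.017],
    [[-0.017, 0.185, -0.015], 0.017],
    [[-0.017, 0.185, -0.015], 0.017],
    [[-0.017, 0.185, -0.015], 0.017],
    [[-0.017, 0.185, -0.015], 0.017]
  ],
  "gripper": 1
}}

```text
clock: 11.25
tool_pos: [0.5052, 0.1459, 0.2583]
orientation: [180.0, -0.0, 1.3]
force: [-0.9, -0.0, -0.5]
opening: 0.0591
gripper_force: 0.0
```

>>> {"method": "send_rows", "body": {
  "deltas": [
    [[-0.012, 0.186, -0.015], 0.017],
    [[-0.012, 0.186, -0.015], 0.017],
    [[-0.012, 0.186, -0.015], 0.017],
    [[-0.012, 0.186, -0.015], 0.017],
    [[-0.012, 0.186, -0.015], 0.017]
  ]
}}

```text
clock: 11.67
tool_pos: [0.4997, -0.0024, 0.2699]
orientation: [180.0, -0.0, -0.2]
force: [0.4, -0.1, -0.5]
opening: 0.0865
gripper_force: 0.0
```

>>> {"method": "send_rows", "body": {
  "deltas": [
    [[-0.037, 0.187, 0.025], 0],
    [[-0.037, 0.187, 0.025], 0],
    [[-0.037, 0.187, 0.025], 0],
    [[-0.037, 0.187, 0.025], 0],
    [[-0.037, 0.187, 0.025], 0]
  ]
}}

```text
clock: 12.08
tool_pos: [0.4689, -0.1517, 0.2484]
orientation: [180.0, 0.1, -0.2]
force: [-0.1, 0.4, 0.3]
opening: 0.0878
gripper_force: 0.0
```

Run:
```python
from w import *
t=ctrl.snapshot("top")
for b in ctrl.cut_out(t,"peeler"): print("peeler top",b["conf"],world(t,np.array(b["xy"])*[640,400],.02))
save(t,"t2.png",3.2,(170,150,300,250))
look("w2.png",dict(lemon=.029,garlic=.03,salt_shaker=.04,can_opener=.012))
plan()
```

```text
peeler top 0.66 [[0.50213673 0.29703861 0.02      ]]
peeler top 0.6 [[0.51072826 0.04586704 0.02      ]]
peeler top 0.53 [[0.48226876 0.36140148 0.02      ]]
lemon 0.63 px 289 350 96 175 mean [ 0.5121 -0.1512] rect [ 511. -151.] [58. 62.] 62.0 pca -173.1
garlic 0.57 px 400 465 114 176 mean [ 0.5028 -0.2541] rect [ 502. -254.] [56. 59.] 30.5 pca 81.5
salt_shaker 0.81 px 132 211 0 62 mean [ 0.5981 -0.0295] rect [599. -31.] [68. 42.] 71.0 pca 65.5
salt_shaker 0.77 px 152 222 117 166 mean [ 0.5089 -0.0339] rect [510. -34.] [40. 63.] 23.8 pca 105.0
salt_shaker 0.64 px 289 350 97 174 mean [ 0.5128 -0.151 ] rect [ 512. -151.] [56. 59.] 57.1 pca -172.3
can_opener 0.56 px 248 307 154 311 mean [ 0.4253 -0.1027] rect [ 406. -109.] [175.  41.] 7.7 pca -171.1
now [ 0.4711 -0.1475  0.2495] rpy [-1.8e+02 -2.0e-02  4.0e-02] j [  5.   5. -25.   0. -59.  85.] t 12.43 open 0.088 F [ 0.1 -0.1  0.3]
```

View pics/w2.png

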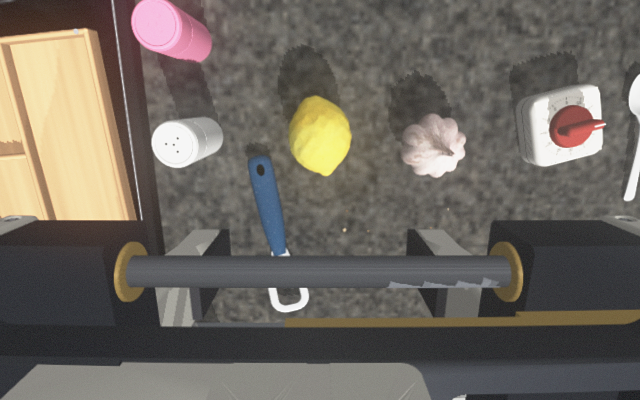

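The wrist view shows the meant lemon at (320,135), long axis nearly along world x. The white salt shaker lies at (187,142) and the can opener butt at (260,157), close to one finger's path, so I take a narrower opening at yaw 0.

Run:
```python
from h import *
plan((.514,-.151,.15,0),(.514,-.151,.084,0))
```

```text
now [ 0.4711 -0.1475  0.2495] rpy [-1.8e+02 -2.0e-02  4.0e-02] j [  5.   5. -25.   0. -59.  85.] t 12.43 open 0.088 F [ 0.1 -0.1  0.3]
 to [ 0.514 -0.151  0.15 ] row [0.0537, 0.0044, 0.1244] 0.0004
 to [ 0.514 -0.151  0.084] row [0.0, 0.0, 0.0825] -0.0
```

View pics/t2.png

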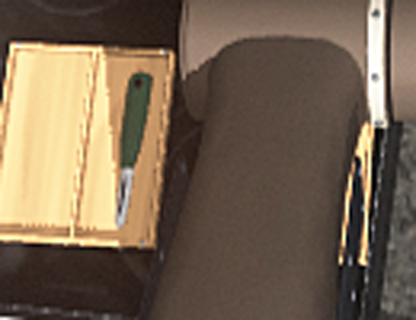

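The peeler lies in tray_two's right compartment (handle (138,110), blade (125,195) in the crop), along its length. Now the lemon.

>>> {"method": "send_rows", "body": {
  "deltas": [
    [[0.02, 0.002, 0.03], 0],
    [[0.045, 0.004, 0.07], 0],
    [[0.054, 0.0045, 0.11], 0],
    [[0.054, 0.0045, 0.124], 0],
    [[0.054, 0.0045, 0.124], 0]
  ],
  "gripper": 0.86
}}

```text
clock: 12.85
tool_pos: [0.5126, -0.1512, 0.1467]
orientation: [-180.0, 0.4, -0.0]
force: [-0.6, 1.1, -1.0]
opening: 0.0754
gripper_force: 0.0
```

>>> {"method": "send_rows", "body": {
  "deltas": [
    [[0, 0, 0.025], 0],
    [[0, 0, 0.05], 0],
    [[0, 0, 0.07], 0],
    [[0, 0, 0.0825], 0],
    [[0, 0, 0.0825], 0]
  ]
}}

```text
clock: 13.27
tool_pos: [0.5134, -0.1516, 0.0833]
orientation: [180.0, 0.1, -0.0]
force: [0.1, -0.6, 0.6]
opening: 0.0752
gripper_force: 0.0
```

>>> {"method": "send_rows", "body": {
  "deltas": [
    [[0, 0, 0], 0],
    [[0, 0, 0], 0],
    [[0, 0, 0], 0],
    [[0, 0, 0], 0],
    [[0, 0, 0], 0]
  ],
  "gripper": 0
}}

```text
clock: 13.68
tool_pos: [0.5145, -0.152, 0.0853]
orientation: [-180.0, -0.1, -0.0]
force: [-0.9, 3.5, 7.0]
opening: 0.054
gripper_force: 30.0
```

>>> {"method": "send_rows", "body": {
  "deltas": [
    [[0, 0, 0], 0],
    [[0, 0, 0], 0],
    [[0, 0, -0.03], 0],
    [[0, 0, -0.07], 0],
    [[0, 0, -0.11], 0]
  ]
}}

```text
clock: 14.1
tool_pos: [0.513, -0.1522, 0.1727]
orientation: [180.0, 0.1, -0.1]
force: [1.7, -0.4, -1.3]
opening: 0.0542
gripper_force: 30.0
```

>>> {"method": "send_rows", "body": {
  "deltas": [
    [[0, 0, -0.04], 0],
    [[0, 0, -0.07], 0],
    [[0, 0, -0.07], 0],
    [[0, 0, -0.07], 0],
    [[0, 0, -0.07], 0]
  ]
}}

```text
clock: 14.52
tool_pos: [0.5132, -0.1521, 0.2277]
orientation: [-180.0, 0.0, -0.1]
force: [-0.6, 0.5, -1.9]
opening: 0.0544
gripper_force: 30.0
```

Run:
```python
from w import *
look("w3.png",dict(lemon=.15))
th=np.radians(3.1); c,s=np.cos(th),np.sin(th)
lx,ly=.0,.0415; X,Y=.485+c*lx-s*ly,.3455+s*lx+c*ly; print(X,Y)
plan((X,Y,.22,-85.9),(X,Y,.097,-85.9))
```

```text
lemon 0.97 px 259 375 188 318 mean [ 0.505  -0.1516] rect [ 503. -152.] [77. 63.] 1.8 pca -179.4
0.4827557292611318 0.38693927181853777
now [ 0.513  -0.1522  0.2269] rpy [-1.7999e+02  1.3000e-01 -7.0000e-02] j [  4.  11. -22.  -0. -57.  85.] t 14.62 open 0.0542 F [-0.1  0.4 -0.9]
 to [0.503 0.028 0.225] row [-0.0129, -0.2246, 0.0029] 0.3179
 to [0.493 0.207 0.222] row [-0.1189, -0.191, 0.0029] 0.3179
 to [0.483 0.387 0.22 ] row [-0.1958, -0.1108, 0.0029] 0.3179
 to [0.483 0.387 0.097] row [0.0, -0.0, 0.1538] -0.0
```

>>> {"method": "send_rows", "body": {
  "deltas": [
    [[-0.013, -0.225, 0.003], 0.318],
    [[-0.013, -0.225, 0.003], 0.318],
    [[-0.013, -0.225, 0.003], 0.318],
    [[-0.013, -0.225, 0.003], 0.318],
    [[-0.013, -0.225, 0.003], 0.318]
  ]
}}

```text
clock: 15.03
tool_pos: [0.5028, 0.0293, 0.2245]
orientation: [179.9, 0.1, -29.0]
force: [0.5, 1.0, -0.9]
opening: 0.0538
gripper_force: 30.0
```

>>> {"method": "send_rows", "body": {
  "deltas": [
    [[-0.119, -0.191, 0.003], 0.318],
    [[-0.119, -0.191, 0.003], 0.318],
    [[-0.119, -0.191, 0.003], 0.318],
    [[-0.119, -0.191, 0.003], 0.318],
    [[-0.119, -0.191, 0.003], 0.318]
  ]
}}

```text
clock: 15.45
tool_pos: [0.4927, 0.2102, 0.2221]
orientation: [179.9, -0.0, -57.6]
force: [1.0, -0.6, -0.4]
opening: 0.054
gripper_force: 30.0
```

>>> {"method": "send_rows", "body": {
  "deltas": [
    [[-0.196, -0.111, 0.003], 0.318],
    [[-0.196, -0.111, 0.003], 0.318],
    [[-0.196, -0.111, 0.003], 0.318],
    [[-0.196, -0.111, 0.003], 0.318],
    [[-0.196, -0.111, 0.003], 0.318]
  ]
}}

```text
clock: 15.87
tool_pos: [0.4827, 0.3921, 0.219]
orientation: [180.0, -0.1, -86.3]
force: [1.6, 0.1, -1.0]
opening: 0.054
gripper_force: 30.0
```

>>> {"method": "send_rows", "body": {
  "deltas": [
    [[0, 0, 0.02], 0],
    [[0, 0, 0.04], 0],
    [[0, 0, 0.06], 0],
    [[0, 0, 0.06], 0],
    [[0, 0, 0.06], 0]
  ]
}}

```text
clock: 16.28
tool_pos: [0.483, 0.3867, 0.1712]
orientation: [179.9, -0.2, -85.9]
force: [-0.0, -0.6, -0.5]
opening: 0.0537
gripper_force: 30.0
```

Run:
```python
from w import *
plan((.4828,.387,.097,-85.9))
```

```text
now [0.483  0.3867 0.1712] rpy [179.86  -0.19 -85.9 ] j [ 57.  21. -15.   0. -54. -53.] t 16.28 open 0.0537 F [-0.  -0.6 -0.5]
 to [0.483 0.387 0.097] row [-0.0004, 0.0002, 0.0928] 0.0001
```

>>> {"method": "send_rows", "body": {
  "deltas": [
    [[0, 0, 0.03], 0],
    [[0, 0, 0.06], 0],
    [[0, 0, 0.08], 0],
    [[0, 0, 0.09], 0],
    [[0, 0, 0.0925], 0]
  ]
}}

```text
clock: 16.7
tool_pos: [0.4833, 0.3871, 0.0981]
orientation: [179.9, -0.1, -85.9]
force: [-0.7, -0.4, -0.4]
opening: 0.054
gripper_force: 30.0
```

>>> {"method": "send_rows", "body": {
  "deltas": [
    [[0, 0, 0], 0],
    [[0, 0, 0], 0],
    [[0, 0, 0], 0],
    [[0, 0, 0], 0],
    [[0, 0, 0], 0]
  ]
}}

```text
clock: 17.12
tool_pos: [0.4836, 0.3878, 0.0999]
orientation: [-179.9, 0.1, -85.9]
force: [0.7, 0.1, -0.8]
opening: 0.0538
gripper_force: 30.0
```

>>> {"method": "send_rows", "body": {
  "deltas": [
    [[0, 0, 0], 0],
    [[0, 0, 0], 0],
    [[0, 0, 0], 0],
    [[0, 0, 0], 0],
    [[0, 0, 0], 0]
  ],
  "gripper": 0.9
}}

```text
clock: 17.53
tool_pos: [0.4835, 0.3876, 0.099]
orientation: [-180.0, 0.0, -85.9]
force: [-0.4, 0.9, -0.7]
opening: 0.0776
gripper_force: 0.0
```

>>> {"method": "send_rows", "body": {
  "deltas": [
    [[0, 0, -0.03], 0],
    [[0, 0, -0.06], 0],
    [[0, 0, -0.1], 0],
    [[0, 0, -0.15], 0],
    [[0, 0, -0.2], 0]
  ]
}}

```text
clock: 17.95
tool_pos: [0.483, 0.387, 0.2601]
orientation: [179.9, -0.1, -85.9]
force: [1.4, 1.4, 0.1]
opening: 0.0789
gripper_force: 0.0
```

Run:
```python
from w import *
look("w4.png",dict(lemon=.041,peeler=.022))
# can opener grip: butt 62mm -> from earlier
plan((.5,.1,.25,-30),(.46,-.09,.25,9))
```

```text
lemon 0.63 px 287 347 147 221 mean [0.4836 0.3898] rect [484. 390.] [60. 61.] 58.9 pca 101.8
peeler 0.68 px 228 410 65 94 mean [0.5009 0.2984] rect [488. 298.] [169.  25.] 1.5 pca -178.8
now [0.4845 0.3888 0.2633] rpy [-179.7     0.32  -85.89] j [ 57.  16.  -9.   0. -64. -53.] t 18.1 open 0.0789 F [-1.4  0.4 -0.4]
 to [0.492 0.244 0.257] row [0.1807, 0.0033, 0.0083] -0.3105
 to [0.5  0.1  0.25] row [0.1581, 0.0876, 0.0083] -0.3105
 to [0.48  0.005 0.25 ] row [0.0377, 0.1153, -0.0] -0.2167
 to [ 0.46 -0.09  0.25] row [-0.0029, 0.1213, -0.0] -0.2167
```

>>> {"method": "send_rows", "body": {
  "deltas": [
    [[0.181, 0.003, 0.008], -0.31],
    [[0.181, 0.003, 0.008], -0.31],
    [[0.181, 0.003, 0.008], -0.31],
    [[0.181, 0.003, 0.008], -0.31],
    [[0.181, 0.003, 0.008], -0.31]
  ]
}}

```text
clock: 18.52
tool_pos: [0.4904, 0.2389, 0.2518]
orientation: [179.9, -0.0, -57.7]
force: [0.3, 0.6, -0.2]
opening: 0.0788
gripper_force: 0.0
```

>>> {"method": "send_rows", "body": {
  "deltas": [
    [[0.158, 0.088, 0.008], -0.31],
    [[0.158, 0.088, 0.008], -0.31],
    [[0.158, 0.088, 0.008], -0.31],
    [[0.158, 0.088, 0.008], -0.31],
    [[0.158, 0.088, 0.008], -0.31]
  ]
}}

```text
clock: 18.93
tool_pos: [0.4976, 0.0949, 0.2452]
orientation: [179.9, 0.1, -29.8]
force: [0.1, 0.7, 0.3]
opening: 0.0787
gripper_force: 0.0
```

>>> {"method": "send_rows", "body": {
  "deltas": [
    [[0.038, 0.115, 0], -0.217],
    [[0.038, 0.115, 0], -0.217],
    [[0.038, 0.115, 0], -0.217],
    [[0.038, 0.115, 0], -0.217],
    [[0.038, 0.115, 0], -0.217]
  ],
  "gripper": 0.6
}}

```text
clock: 19.35
tool_pos: [0.4786, 0.0031, 0.2459]
orientation: [180.0, 0.0, -10.8]
force: [-0.1, -0.1, 1.0]
opening: 0.0541
gripper_force: 0.0
```

>>> {"method": "send_rows", "body": {
  "deltas": [
    [[-0.003, 0.121, 0], -0.217],
    [[-0.003, 0.121, 0], -0.217],
    [[-0.003, 0.121, 0], -0.217],
    [[-0.003, 0.121, 0], -0.217],
    [[-0.003, 0.121, 0], -0.217]
  ]
}}

```text
clock: 19.77
tool_pos: [0.4588, -0.0911, 0.2459]
orientation: [-180.0, 0.0, 8.7]
force: [0.8, -0.3, 0.1]
opening: 0.0525
gripper_force: 0.0
```

Run:
```python
from w import *
p=look("w5.png",dict(can_opener=.012,salt_shaker=.04))
plan()
```

```text
can_opener 0.83 px 308 342 144 304 mean [ 0.4283 -0.1018] rect [ 407. -108.] [172.  36.] 8.3 pca -169.9
salt_shaker 0.66 px 241 297 0 38 mean [ 0.5892 -0.0351] rect [586. -33.] [28. 44.] 8.5 pca 82.5
salt_shaker 0.56 px 235 290 94 143 mean [ 0.5088 -0.0352] rect [509. -35.] [40. 47.] 34.7 pca 110.8
salt_shaker 0.42 px 307 343 144 305 mean [ 0.435  -0.1004] rect [ 417. -106.] [159.  35.] 8.2 pca -170.3
now [ 0.4591 -0.0901  0.246 ] rpy [-180.      0.      8.85] j [ 13.   3. -28.  -0. -59.  86.] t 19.92 open 0.0524 F [ 0.3 -0.5  0.5]
```

View pics/w5.png

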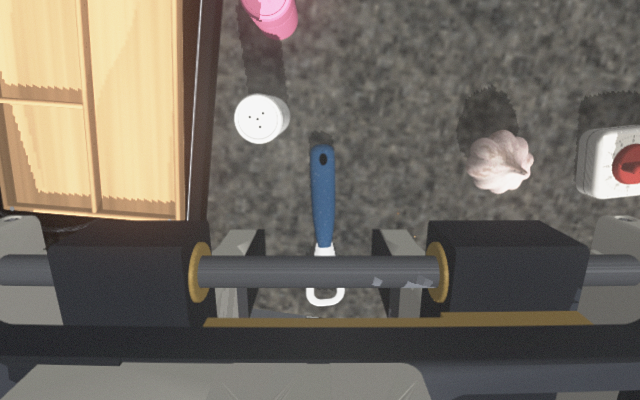

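Can opener handle runs from (321,145) to (324,245), head towards the robot; the salt shaker at (262,118) stays clear of the gripper body.

Run:
```python
from w import *
p=ctrl.snapshot("wrist")
w=world(p,[(321.5,145),(324,245)],.012); d=w[1]-w[0]; print(w.round(4),np.linalg.norm(d))
d/=np.linalg.norm(d); a=np.degrees(np.arctan2(-d[1],-d[0])); g=w[0]+d*.062; print("grip",g,a)
plan((g[0],g[1],.12,a),(g[0],g[1],.0695,a))
```

```text
[[ 0.4906 -0.089   0.012 ]
 [ 0.3898 -0.1077  0.012 ]] 0.10250601851530734
grip [ 0.42963063 -0.1002952   0.012     ] 10.479039625773657
now [ 0.4591 -0.0901  0.2461] rpy [-180.     0.     8.9] j [ 13.   3. -28.  -0. -59.  86.] t 19.97 open 0.0528 F [ 0.4  0.3 -0. ]
 to [ 0.43 -0.1   0.12] row [-0.0384, 0.0069, 0.1576] -0.0175
 to [ 0.43 -0.1   0.07] row [0.0, 0.0, 0.0631] -0.0
```

>>> {"method": "send_rows", "body": {
  "deltas": [
    [[-0.02, 0.004, 0.04], -0.017],
    [[-0.038, 0.007, 0.08], -0.017],
    [[-0.038, 0.007, 0.12], -0.017],
    [[-0.038, 0.007, 0.15], -0.017],
    [[-0.038, 0.007, 0.158], -0.017]
  ]
}}

```text
clock: 20.38
tool_pos: [0.4276, -0.1009, 0.1167]
orientation: [-180.0, 0.3, 10.4]
force: [0.1, 0.3, 0.6]
opening: 0.0525
gripper_force: 0.0
```

>>> {"method": "send_rows", "body": {
  "deltas": [
    [[0, 0, 0.02], 0],
    [[0, 0, 0.04], 0],
    [[0, 0, 0.055], 0],
    [[0, 0, 0.0625], 0],
    [[0, 0, 0.0625], 0]
  ]
}}

```text
clock: 20.8
tool_pos: [0.4296, -0.1009, 0.0693]
orientation: [180.0, 0.1, 10.5]
force: [-0.7, -0.3, 0.6]
opening: 0.0526
gripper_force: 0.0
```

>>> {"method": "send_rows", "body": {
  "deltas": [
    [[0, 0, 0], 0],
    [[0, 0, 0], 0],
    [[0, 0, 0], 0],
    [[0, 0, 0], 0],
    [[0, 0, 0], 0]
  ],
  "gripper": 0
}}

```text
clock: 21.22
tool_pos: [0.4297, -0.1013, 0.0703]
orientation: [-180.0, -0.1, 10.5]
force: [-0.0, -0.1, 0.5]
opening: 0.0248
gripper_force: 0.0
```

>>> {"method": "send_rows", "body": {
  "deltas": [
    [[0, 0, 0], 0],
    [[0, 0, 0], 0],
    [[0, 0, -0.03], 0],
    [[0, 0, -0.07], 0],
    [[0, 0, -0.11], 0]
  ]
}}

```text
clock: 21.63
tool_pos: [0.4284, -0.1016, 0.1582]
orientation: [-180.0, 0.2, 10.5]
force: [1.2, 0.1, -0.8]
opening: 0.0216
gripper_force: 30.0
```

>>> {"method": "send_rows", "body": {
  "deltas": [
    [[0, 0, -0.03], 0],
    [[0, 0, -0.05], 0],
    [[0, 0, -0.05], 0],
    [[0, 0, -0.05], 0],
    [[0, 0, -0.05], 0]
  ]
}}

```text
clock: 22.05
tool_pos: [0.4287, -0.1014, 0.1969]
orientation: [-180.0, 0.1, 10.5]
force: [0.1, 0.1, -1.4]
opening: 0.022
gripper_force: 30.0
```

Run:
```python
from w import *
th=np.radians(3.5); c,s=np.cos(th),np.sin(th)
lx,ly=.025,-.0445; X,Y=.492+c*lx-s*ly,.128+s*lx+c*ly; print(X,Y)
plan((X,Y,.18,3.5))
```

```text
0.5196700299698478 0.08510921495859836
now [ 0.4287 -0.1014  0.1969] rpy [-1.7998e+02  7.0000e-02  1.0450e+01] j [ 12.   3. -35.  -0. -51.  88.] t 22.05 open 0.022 F [ 0.1  0.1 -1.4]
 to [ 0.474 -0.008  0.188] row [0.0771, -0.1043, 0.0106] 0.0386
 to [0.52  0.085 0.18 ] row [0.0706, -0.1088, 0.0106] 0.0386
```

>>> {"method": "send_rows", "body": {
  "deltas": [
    [[0.077, -0.104, 0.01], 0.039],
    [[0.077, -0.104, 0.01], 0.039],
    [[0.077, -0.104, 0.01], 0.039],
    [[0.077, -0.104, 0.01], 0.039],
    [[0.077, -0.104, 0.01], 0.039]
  ]
}}

```text
clock: 22.47
tool_pos: [0.4744, -0.0077, 0.1879]
orientation: [180.0, 0.2, 7.1]
force: [-0.7, 0.2, -1.8]
opening: 0.0222
gripper_force: 30.0
```

>>> {"method": "send_rows", "body": {
  "deltas": [
    [[0.07, -0.109, 0.01], 0.039],
    [[0.07, -0.109, 0.01], 0.039],
    [[0.07, -0.109, 0.01], 0.039],
    [[0.07, -0.109, 0.01], 0.039],
    [[0.07, -0.109, 0.01], 0.039]
  ]
}}

```text
clock: 22.88
tool_pos: [0.5193, 0.0849, 0.1804]
orientation: [179.9, 0.2, 3.5]
force: [0.5, -0.4, -1.1]
opening: 0.0221
gripper_force: 30.0
```

>>> {"method": "send_rows", "body": {
  "deltas": [
    [[0, 0, 0.04], 0],
    [[0, 0, 0.06], 0],
    [[0, 0, 0.06], 0],
    [[0, 0, 0.06], 0],
    [[0, 0, 0.06], 0]
  ]
}}

```text
clock: 23.3
tool_pos: [0.5201, 0.0843, 0.1347]
orientation: [180.0, -0.0, 3.4]
force: [-0.5, 0.8, -0.7]
opening: 0.0223
gripper_force: 30.0
```

Run:
```python
from w import *
plan((.5197,.0851,.0835,3.5))
p=ctrl.snapshot("side"); save(p,"s3.png",3,(250,180,400,300))
```

```text
now [0.5201 0.0843 0.1347] rpy [ 1.80e+02 -4.00e-02  3.43e+00] j [ 31.  16. -30.   0. -45.  63.] t 23.3 open 0.0223 F [-0.5  0.8 -0.7]
 to [0.52  0.085 0.084] row [-0.0004, -0.001, 0.0639] -0.0008
```

View pics/s3.png

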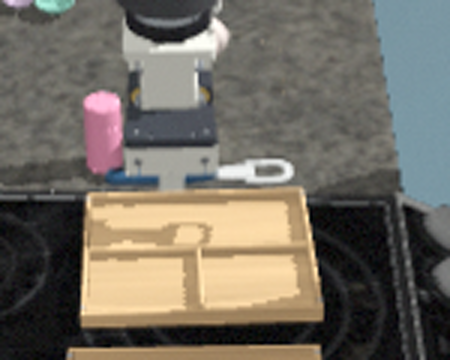

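The can opener is held level over tray_three (blue end (110,178), head (270,172) in the crop); lower and release.

>>> {"method": "send_rows", "body": {
  "deltas": [
    [[0, -0.001, 0.02], 0],
    [[0, -0.001, 0.04], 0],
    [[0, -0.001, 0.055], 0],
    [[0, -0.001, 0.064], 0],
    [[0, -0.001, 0.064], 0]
  ]
}}

```text
clock: 23.77
tool_pos: [0.52, 0.0858, 0.0826]
orientation: [-180.0, -0.0, 3.5]
force: [0.3, 0.2, -1.6]
opening: 0.0218
gripper_force: 30.0
```

>>> {"method": "send_rows", "body": {
  "deltas": [
    [[0, 0, 0], 0],
    [[0, 0, 0], 0],
    [[0, 0, 0], 0],
    [[0, 0, 0], 0],
    [[0, 0, 0], 0]
  ],
  "gripper": 0.36
}}

```text
clock: 24.18
tool_pos: [0.52, 0.0859, 0.083]
orientation: [-180.0, -0.0, 3.5]
force: [0.4, -0.4, -0.0]
opening: 0.0317
gripper_force: 0.0
```

>>> {"method": "send_rows", "body": {
  "deltas": [
    [[0, 0, -0.03], 0],
    [[0, 0, -0.06], 0],
    [[0, 0, -0.1], 0],
    [[0, 0, -0.15], 0],
    [[0, 0, -0.2], 0]
  ]
}}

```text
clock: 24.6
tool_pos: [0.5192, 0.0854, 0.244]
orientation: [180.0, 0.1, 3.5]
force: [0.3, 0.6, 0.3]
opening: 0.0314
gripper_force: 0.0
```

Run:
```python
from w import *
plan((.5,-.09,.25,3.5),(.465,-.25,.24,3.5))
```

```text
now [0.5192 0.0854 0.244 ] rpy [1.7997e+02 7.0000e-02 3.4500e+00] j [ 31.   9. -22.  -0. -59.  63.] t 24.6 open 0.0314 F [0.3 0.6 0.3]
 to [ 0.5  -0.09  0.25] row [-0.0371, 0.2174, -0.0075] -0.0005
 to [ 0.465 -0.25   0.24 ] row [-0.0559, 0.197, 0.0125] -0.0
```

>>> {"method": "send_rows", "body": {
  "deltas": [
    [[-0.037, 0.217, -0.007], 0],
    [[-0.037, 0.217, -0.007], 0],
    [[-0.037, 0.217, -0.007], 0],
    [[-0.037, 0.217, -0.007], 0],
    [[-0.037, 0.217, -0.007], 0]
  ],
  "gripper": 1
}}

```text
clock: 25.02
tool_pos: [0.4994, -0.0932, 0.2487]
orientation: [180.0, -0.0, 3.3]
force: [0.2, 0.8, -0.3]
opening: 0.0591
gripper_force: 0.0
```

>>> {"method": "send_rows", "body": {
  "deltas": [
    [[-0.056, 0.197, 0.012], 0],
    [[-0.056, 0.197, 0.012], 0],
    [[-0.056, 0.197, 0.012], 0],
    [[-0.056, 0.197, 0.012], 0],
    [[-0.056, 0.197, 0.012], 0]
  ]
}}

```text
clock: 25.43
tool_pos: [0.4635, -0.254, 0.238]
orientation: [180.0, 0.1, 3.2]
force: [-0.1, 0.8, -0.7]
opening: 0.0868
gripper_force: 0.0
```

Run:
```python
from w import *
p=look("w6.png",dict(garlic=.028,kitchen_timer=.027))
save(p,"w6c.png",3,(200,60,440,230))
t=ctrl.snapshot("top"); save(t,"t3.png",3.2,(170,150,320,260))
plan()
```

```text
garlic 0.91 px 291 355 106 172 mean [ 0.5025 -0.2565] rect [ 502. -257.] [57. 56.] 1.2 pca 67.9
kitchen_timer 0.87 px 416 501 84 168 mean [ 0.521  -0.3755] rect [ 520. -375.] [68. 72.] 13.3 pca 96.0
now [ 0.4656 -0.249   0.2386] rpy [-1.7999e+02 -1.0000e-02  3.4400e+00] j [ -7.   9. -22.  -0. -59. 100.] t 25.63 open 0.0873 F [ 0.4 -0.1 -0. ]
```

View pics/w6c.png

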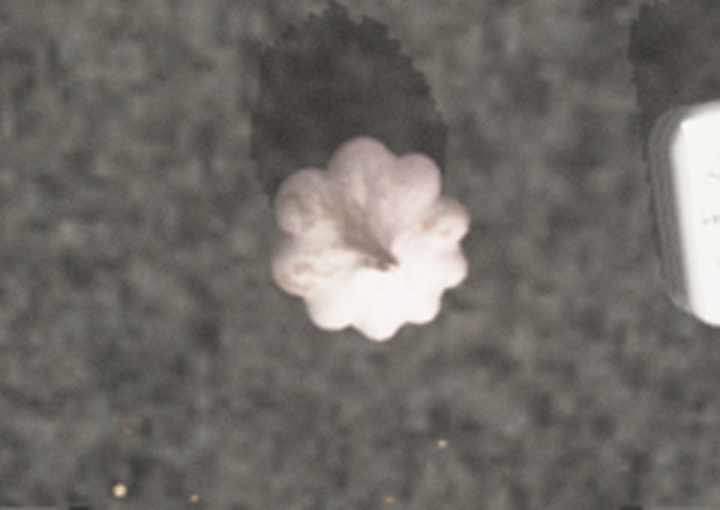

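View pics/t3.png

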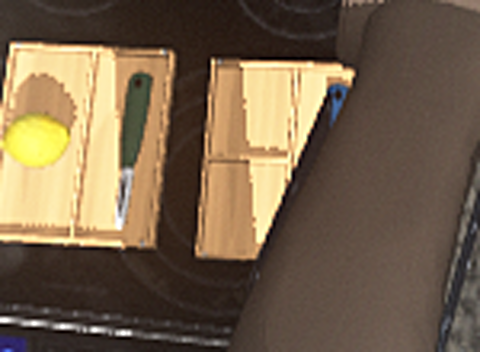

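Garlic is symmetric at crop (370,240), clear of the timer. In the top crop the peeler, lemon and can opener all sit in their compartments.

Run:
```python
from w import *
plan((.5025,-.257,.14,3.5),(.5025,-.257,.0785,3.5))
```

```text
now [ 0.4656 -0.249   0.2386] rpy [-1.7999e+02 -1.0000e-02  3.4400e+00] j [ -7.   9. -22.  -0. -59. 100.] t 25.63 open 0.0873 F [ 0.4 -0.1 -0. ]
 to [ 0.502 -0.257  0.14 ] row [0.0455, 0.0127, 0.1233] -0.0007
 to [ 0.502 -0.257  0.078] row [0.0, 0.0, 0.0769] -0.0
```

>>> {"method": "send_rows", "body": {
  "deltas": [
    [[0.02, 0.006, 0.03], 0],
    [[0.045, 0.0125, 0.07], 0],
    [[0.0455, 0.0125, 0.11], 0],
    [[0.0455, 0.0125, 0.123], 0],
    [[0.0455, 0.0125, 0.123], 0]
  ],
  "gripper": 0.9
}}

```text
clock: 26.05
tool_pos: [0.501, -0.2555, 0.1374]
orientation: [-179.9, 0.3, 3.5]
force: [-0.1, -0.1, 0.9]
opening: 0.0793
gripper_force: 0.0
```

>>> {"method": "send_rows", "body": {
  "deltas": [
    [[0, 0, 0.025], 0],
    [[0, 0, 0.05], 0],
    [[0, 0, 0.07], 0],
    [[0, 0, 0.077], 0],
    [[0, 0, 0.077], 0]
  ]
}}

```text
clock: 26.47
tool_pos: [0.5026, -0.2566, 0.079]
orientation: [180.0, 0.0, 3.5]
force: [-0.0, 1.2, 1.0]
opening: 0.0789
gripper_force: 0.0
```

>>> {"method": "send_rows", "body": {
  "deltas": [
    [[0, 0, 0], 0],
    [[0, 0, 0], 0],
    [[0, 0, 0], 0],
    [[0, 0, 0], 0],
    [[0, 0, 0], 0]
  ],
  "gripper": 0
}}

```text
clock: 26.88
tool_pos: [0.5031, -0.2572, 0.0797]
orientation: [180.0, -0.1, 3.5]
force: [-0.9, 1.5, 7.2]
opening: 0.0569
gripper_force: 30.0
```

>>> {"method": "send_rows", "body": {
  "deltas": [
    [[0, 0, 0], 0],
    [[0, 0, 0], 0],
    [[0, 0, -0.03], 0],
    [[0, 0, -0.07], 0],
    [[0, 0, -0.11], 0]
  ]
}}

```text
clock: 27.3
tool_pos: [0.5017, -0.2571, 0.1672]
orientation: [-180.0, 0.1, 3.5]
force: [1.4, 0.4, -1.0]
opening: 0.057
gripper_force: 30.0
```

>>> {"method": "send_rows", "body": {
  "deltas": [
    [[0, 0, -0.03], 0],
    [[0, 0, -0.05], 0],
    [[0, 0, -0.05], 0],
    [[0, 0, -0.05], 0],
    [[0, 0, -0.05], 0]
  ]
}}

```text
clock: 27.72
tool_pos: [0.5019, -0.257, 0.2061]
orientation: [-180.0, 0.0, 3.4]
force: [-0.2, -0.0, -0.8]
opening: 0.0567
gripper_force: 30.0
```

Run:
```python
from w import *
p=look("w7.png",dict(garlic=.16))
th=np.radians(3.5); c,s=np.cos(th),np.sin(th)
for lx in (.052,-.052):
  ly=.0415; X,Y=.492+c*lx-s*ly,.128+s*lx+c*ly; print(X,Y)
  plan((X,Y,.21,3.5))
```

```text
0.5413694951272404 0.17259711819032003
now [ 0.5018 -0.257   0.2054] rpy [-1.7997e+02  1.2000e-01  3.4400e+00] j [ -7.  14. -20.  -0. -55. 101.] t 27.82 open 0.0567 F [-0.6 -1.4 -0.5]
 to [ 0.515 -0.114  0.207] row [0.0272, -0.1777, -0.0019] -0.0002
 to [0.528 0.029 0.208] row [0.0273, -0.1777, -0.0019] -0.0002
 to [0.541 0.173 0.21 ] row [0.0273, -0.1777, -0.0019] -0.0002
0.43756347609136637 0.1662480700786949
now [ 0.5018 -0.257   0.2054] rpy [-1.7997e+02  1.2000e-01  3.4400e+00] j [ -7.  14. -20.  -0. -55. 101.] t 27.82 open 0.0567 F [-0.6 -1.4 -0.5]
 to [ 0.48  -0.116  0.207] row [-0.0161, -0.1776, -0.0019] -0.0002
 to [0.459 0.025 0.208] row [-0.0161, -0.1776, -0.0019] -0.0002
 to [0.438 0.166 0.21 ] row [-0.016, -0.1776, -0.0019] -0.0002
```

View pics/w7.png

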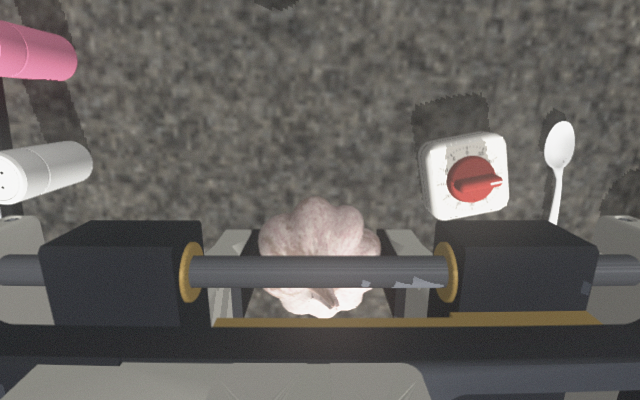

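The garlic is held centred between the pads at (320,258), and the timer (465,175) and teaspoon are undisturbed. On to the far small compartment.

>>> {"method": "send_rows", "body": {
  "deltas": [
    [[0.027, -0.178, -0.002], 0],
    [[0.027, -0.178, -0.002], 0],
    [[0.027, -0.178, -0.002], 0],
    [[0.027, -0.178, -0.002], 0],
    [[0.027, -0.178, -0.002], 0]
  ]
}}

```text
clock: 28.23
tool_pos: [0.5155, -0.1105, 0.2074]
orientation: [-180.0, 0.1, 3.6]
force: [-0.2, -0.5, -0.3]
opening: 0.0569
gripper_force: 30.0
```

>>> {"method": "send_rows", "body": {
  "deltas": [
    [[0.027, -0.178, -0.002], 0],
    [[0.027, -0.178, -0.002], 0],
    [[0.027, -0.178, -0.002], 0],
    [[0.027, -0.178, -0.002], 0],
    [[0.027, -0.178, -0.002], 0]
  ]
}}

```text
clock: 28.65
tool_pos: [0.5289, 0.0328, 0.209]
orientation: [180.0, 0.0, 3.6]
force: [0.1, -0.3, -1.3]
opening: 0.0567
gripper_force: 30.0
```

>>> {"method": "send_rows", "body": {
  "deltas": [
    [[0.027, -0.178, -0.002], 0],
    [[0.027, -0.178, -0.002], 0],
    [[0.027, -0.178, -0.002], 0],
    [[0.027, -0.178, -0.002], 0],
    [[0.027, -0.178, -0.002], 0]
  ]
}}

```text
clock: 29.07
tool_pos: [0.542, 0.1762, 0.2103]
orientation: [180.0, 0.0, 3.6]
force: [0.8, -0.2, -0.9]
opening: 0.0569
gripper_force: 30.0
```

>>> {"method": "send_rows", "body": {
  "deltas": [
    [[0, 0, 0.02], 0],
    [[0, 0, 0.04], 0],
    [[0, 0, 0.06], 0],
    [[0, 0, 0.06], 0],
    [[0, 0, 0.06], 0]
  ]
}}

```text
clock: 29.48
tool_pos: [0.541, 0.172, 0.1622]
orientation: [179.9, 0.2, 3.4]
force: [-0.3, 0.7, 0.2]
opening: 0.0568
gripper_force: 30.0
```

Run:
```python
from w import *
plan((.5414,.1726,.092,3.5))
```

```text
now [0.541  0.172  0.1622] rpy [1.7989e+02 1.6000e-01 3.4200e+00] j [ 37.  17. -23.   0. -50.  56.] t 29.48 open 0.0568 F [-0.3  0.7  0.2]
 to [0.541 0.173 0.092] row [0.0006, -0.0007, 0.0878] -0.0009
```

>>> {"method": "send_rows", "body": {
  "deltas": [
    [[0.0005, -0.0005, 0.03], 0],
    [[0.0005, -0.0005, 0.06], 0],
    [[0.0005, -0.0005, 0.08], 0],
    [[0.0005, -0.0005, 0.087], 0],
    [[0.0005, -0.0005, 0.087], 0]
  ]
}}

```text
clock: 29.9
tool_pos: [0.5416, 0.173, 0.0933]
orientation: [179.9, 0.1, 3.4]
force: [-0.1, 0.8, -0.4]
opening: 0.057
gripper_force: 30.0
```

>>> {"method": "send_rows", "body": {
  "deltas": [
    [[0, 0, 0], 0],
    [[0, 0, 0], 0],
    [[0, 0, 0], 0],
    [[0, 0, 0], 0],
    [[0, 0, 0], 0]
  ]
}}

```text
clock: 30.32
tool_pos: [0.542, 0.1739, 0.0945]
orientation: [-180.0, -0.1, 3.5]
force: [0.5, 0.1, 0.4]
opening: 0.0567
gripper_force: 30.0
```

>>> {"method": "send_rows", "body": {
  "deltas": [
    [[0, 0, 0], 0],
    [[0, 0, 0], 0],
    [[0, 0, 0], 0],
    [[0, 0, 0], 0],
    [[0, 0, 0], 0]
  ],
  "gripper": 0.85
}}

```text
clock: 30.73
tool_pos: [0.5418, 0.1737, 0.0938]
orientation: [180.0, -0.0, 3.5]
force: [0.7, -0.3, -0.0]
opening: 0.0738
gripper_force: 0.0
```

>>> {"method": "send_rows", "body": {
  "deltas": [
    [[0, 0, -0.03], 0],
    [[0, 0, -0.06], 0],
    [[0, 0, -0.1], 0],
    [[0, 0, -0.15], 0],
    [[0, 0, -0.2], 0]
  ]
}}

```text
clock: 31.15
tool_pos: [0.5412, 0.1733, 0.2549]
orientation: [180.0, 0.1, 3.5]
force: [1.6, 0.6, -0.1]
opening: 0.0747
gripper_force: 0.0
```

Run:
```python
from w import *
p=look("w8.png",dict(garlic=.04,can_opener=.022))
plan((.48,-.03,.25,3.5))
```

```text
garlic 0.6 px 287 348 148 210 mean [0.5422 0.1731] rect [541. 173.] [57. 57.] 32.2 pca 61.1
can_opener 0.97 px 379 419 139 303 mean [0.5268 0.0874] rect [495.  88.] [176.  31.] 2.5 pca -178.4
now [0.5432 0.1745 0.2578] rpy [-179.79   -0.37    3.48] j [ 37.  12. -16.   0. -62.  56.] t 31.3 open 0.0749 F [-0.4  0.3 -1.4]
 to [0.512 0.072 0.254] row [-0.0472, 0.1252, 0.0048] -0.0001
 to [ 0.48 -0.03  0.25] row [-0.0472, 0.1252, 0.0048] -0.0001
```

>>> {"method": "send_rows", "body": {
  "deltas": [
    [[-0.047, 0.125, 0.005], 0],
    [[-0.047, 0.125, 0.005], 0],
    [[-0.047, 0.125, 0.005], 0],
    [[-0.047, 0.125, 0.005], 0],
    [[-0.047, 0.125, 0.005], 0]
  ]
}}

```text
clock: 31.72
tool_pos: [0.5094, 0.0702, 0.2491]
orientation: [180.0, 0.1, 3.3]
force: [0.6, 1.7, 0.2]
opening: 0.0743
gripper_force: 0.0
```

>>> {"method": "send_rows", "body": {
  "deltas": [
    [[-0.047, 0.125, 0.005], 0],
    [[-0.047, 0.125, 0.005], 0],
    [[-0.047, 0.125, 0.005], 0],
    [[-0.047, 0.125, 0.005], 0],
    [[-0.047, 0.125, 0.005], 0]
  ]
}}

```text
clock: 32.13
tool_pos: [0.4787, -0.031, 0.2453]
orientation: [180.0, 0.0, 3.4]
force: [0.5, 0.7, 0.2]
opening: 0.0745
gripper_force: 0.0
```

Run:
```python
from w import *
p=look("w9.png",dict(salt_shaker=.04))
save(p,"w9c.png",3,(220,0,440,190))
plan()
```

```text
salt_shaker 0.64 px 305 352 125 179 mean [ 0.5073 -0.0388] rect [507. -38.] [45. 41.] 48.0 pca -162.9
salt_shaker 0.59 px 305 355 7 71 mean [ 0.5998 -0.0336] rect [600. -32.] [40. 48.] 66.4 pca 175.1
now [ 0.4793 -0.0298  0.2455] rpy [1.80e+02 1.00e-02 3.47e+00] j [ 20.   4. -27.  -0. -59.  73.] t 32.23 open 0.0746 F [-0.1  0.4 -0. ]
```

View pics/w9c.png

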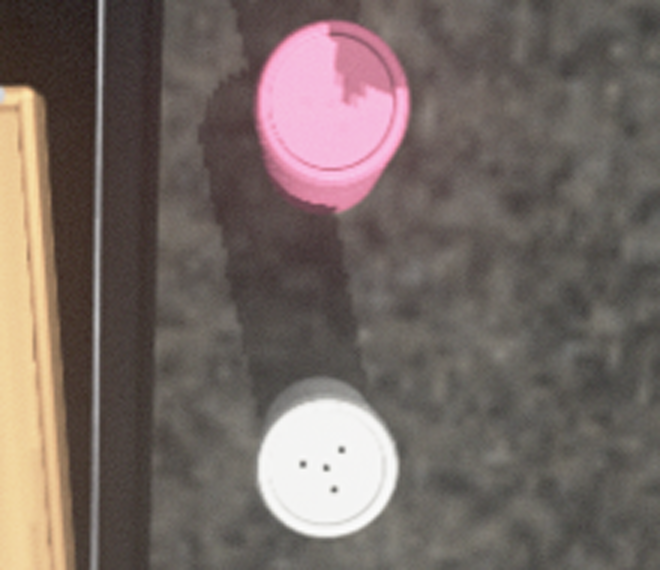

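The white shaker's top centre is at crop (328,468), i.e. pixel (329,156). The pink one, at crop (335,95), stays clear.

Run:
```python
from w import *
p=ctrl.snapshot("wrist"); w=world(p,[(329.3,156)],.076)[0]; print(w)
plan((w[0],w[1],.17,3.5),(w[0],w[1],.1,3.5))
```

```text
[ 0.51018865 -0.03717593  0.076     ]
now [ 0.4793 -0.0296  0.2455] rpy [1.8e+02 1.0e-02 3.5e+00] j [ 20.   4. -27.   0. -59.  73.] t 32.28 open 0.075 F [0.4 0.8 0.4]
 to [ 0.51  -0.037  0.17 ] row [0.0379, 0.0118, 0.0944] 0.0
 to [ 0.51  -0.037  0.1  ] row [0.0, 0.0, 0.0875] -0.0
```

>>> {"method": "send_rows", "body": {
  "deltas": [
    [[0.02, 0.006, 0.03], 0],
    [[0.038, 0.012, 0.06], 0],
    [[0.038, 0.012, 0.09], 0],
    [[0.038, 0.012, 0.094], 0],
    [[0.038, 0.012, 0.094], 0]
  ]
}}

```text
clock: 32.7
tool_pos: [0.509, -0.0377, 0.169]
orientation: [179.9, 0.2, 3.5]
force: [-0.2, -1.3, 0.8]
opening: 0.0748
gripper_force: 0.0
```

>>> {"method": "send_rows", "body": {
  "deltas": [
    [[0, 0, 0.02], 0],
    [[0, 0, 0.045], 0],
    [[0, 0, 0.07], 0],
    [[0, 0, 0.0875], 0],
    [[0, 0, 0.0875], 0]
  ]
}}

```text
clock: 33.12
tool_pos: [0.509, -0.0378, 0.0997]
orientation: [180.0, 0.1, 3.5]
force: [-0.3, 0.2, 0.5]
opening: 0.0745
gripper_force: 0.0
```

>>> {"method": "send_rows", "body": {
  "deltas": [
    [[0, 0, 0], 0],
    [[0, 0, 0], 0],
    [[0, 0, 0], 0],
    [[0, 0, 0], 0],
    [[0, 0, 0], 0]
  ],
  "gripper": 0
}}

```text
clock: 33.53
tool_pos: [0.5101, -0.0381, 0.1015]
orientation: [-180.0, -0.1, 3.5]
force: [-0.4, -0.1, 0.1]
opening: 0.0466
gripper_force: 0.0
```

>>> {"method": "send_rows", "body": {
  "deltas": [
    [[0, 0, 0], 0],
    [[0, 0, 0], 0],
    [[0, 0, -0.03], 0],
    [[0, 0, -0.07], 0],
    [[0, 0, -0.11], 0]
  ]
}}

```text
clock: 33.95
tool_pos: [0.5088, -0.0385, 0.1889]
orientation: [180.0, 0.2, 3.4]
force: [0.4, 0.9, -1.3]
opening: 0.0367
gripper_force: 30.0
```

>>> {"method": "send_rows", "body": {
  "deltas": [
    [[0, 0, -0.03], 0],
    [[0, 0, -0.05], 0],
    [[0, 0, -0.05], 0],
    [[0, 0, -0.05], 0],
    [[0, 0, -0.05], 0]
  ]
}}

```text
clock: 34.37
tool_pos: [0.5091, -0.0384, 0.2278]
orientation: [-180.0, 0.1, 3.4]
force: [0.8, 0.1, -1.5]
opening: 0.0363
gripper_force: 30.0
```

Run:
```python
from w import *
plan((.4376,.1662,.225,3.5),(.4376,.1662,.1135,3.5))
```

```text
now [ 0.5091 -0.0384  0.2278] rpy [-1.7999e+02  7.0000e-02  3.4300e+00] j [ 18.   8. -25.  -0. -57.  76.] t 34.37 open 0.0363 F [ 0.8  0.1 -1.5]
 to [0.473 0.064 0.226] row [-0.0369, -0.1303, 0.0017] -0.0004
 to [0.438 0.166 0.225] row [-0.0368, -0.1303, 0.0017] -0.0004
 to [0.438 0.166 0.114] row [0.0, 0.0, 0.1394] -0.0
```

>>> {"method": "send_rows", "body": {
  "deltas": [
    [[-0.037, -0.13, 0.002], 0],
    [[-0.037, -0.13, 0.002], 0],
    [[-0.037, -0.13, 0.002], 0],
    [[-0.037, -0.13, 0.002], 0],
    [[-0.037, -0.13, 0.002], 0]
  ]
}}

```text
clock: 34.78
tool_pos: [0.473, 0.0646, 0.2259]
orientation: [180.0, 0.1, 3.6]
force: [1.1, -0.4, -0.9]
opening: 0.0369
gripper_force: 30.0
```

>>> {"method": "send_rows", "body": {
  "deltas": [
    [[-0.037, -0.13, 0.002], 0],
    [[-0.037, -0.13, 0.002], 0],
    [[-0.037, -0.13, 0.002], 0],
    [[-0.037, -0.13, 0.002], 0],
    [[-0.037, -0.13, 0.002], 0]
  ]
}}

```text
clock: 35.2
tool_pos: [0.4378, 0.166, 0.2246]
orientation: [179.9, 0.1, 3.6]
force: [-0.7, -0.0, -0.7]
opening: 0.0366
gripper_force: 30.0
```

>>> {"method": "send_rows", "body": {
  "deltas": [
    [[0, 0, 0.02], 0],
    [[0, 0, 0.04], 0],
    [[0, 0, 0.06], 0],
    [[0, 0, 0.06], 0],
    [[0, 0, 0.06], 0]
  ]
}}

```text
clock: 35.62
tool_pos: [0.438, 0.1643, 0.1766]
orientation: [179.9, 0.1, 3.4]
force: [0.1, 0.5, -0.4]
opening: 0.0366
gripper_force: 30.0
```

Run:
```python
from w import *
plan((.4376,.1662,.1135,3.5))
o=ctrl.get_obs(); p=ctrl.snapshot("side"); save(p,"s4.png",4,(270,200,410,320))
x,y,z=o["tool_pos"]; print("expected bottom px (crop x4)",(pix(p,[(x,y,z-.101),(x,y,z-.066)])-[270,200])*4)
```

```text
now [0.438  0.1643 0.1766] rpy [1.7988e+02 1.3000e-01 3.3700e+00] j [ 45.   8. -34.   0. -49.  49.] t 35.62 open 0.0366 F [ 0.1  0.5 -0.4]
 to [0.438 0.166 0.114] row [-0.0004, -0.0024, 0.0789] -0.0014
expected bottom px (crop x4) [[266.80886512 221.6723005 ]
 [267.85666152 178.97194253]]
```

View pics/s4.png

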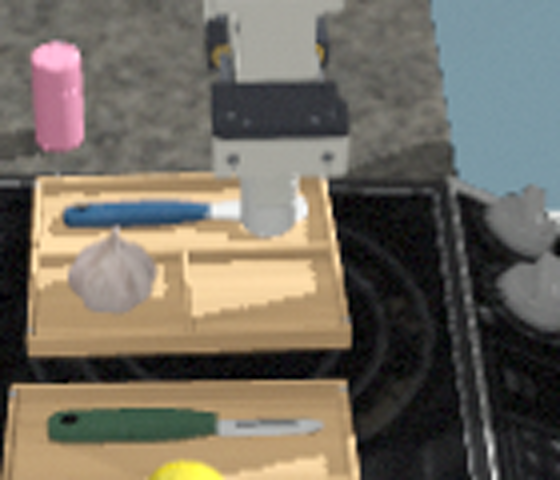

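Garlic, can opener and peeler sit right; the shaker hangs upright with its bottom at about (268,230), as expected. Lower and release.

>>> {"method": "send_rows", "body": {
  "deltas": [
    [[0, -0.002, 0.03], 0],
    [[0, -0.002, 0.05], 0],
    [[0, -0.002, 0.065], 0],
    [[0, -0.002, 0.074], 0],
    [[0, -0.002, 0.078], 0]
  ]
}}

```text
clock: 36.08
tool_pos: [0.4382, 0.1672, 0.1148]
orientation: [180.0, 0.0, 3.4]
force: [-0.2, -0.3, -1.1]
opening: 0.0368
gripper_force: 30.0
```

>>> {"method": "send_rows", "body": {
  "deltas": [
    [[0, 0, 0], 0],
    [[0, 0, 0], 0],
    [[0, 0, 0], 0],
    [[0, 0, 0], 0],
    [[0, 0, 0], 0]
  ]
}}

```text
clock: 36.5
tool_pos: [0.4382, 0.1676, 0.1155]
orientation: [-180.0, -0.1, 3.5]
force: [-0.1, 0.2, -0.7]
opening: 0.0368
gripper_force: 30.0
```

>>> {"method": "send_rows", "body": {
  "deltas": [
    [[0, 0, 0], 0],
    [[0, 0, 0], 0],
    [[0, 0, 0], 0],
    [[0, 0, 0], 0],
    [[0, 0, 0], 0]
  ],
  "gripper": 0.7
}}

```text
clock: 36.92
tool_pos: [0.438, 0.1674, 0.115]
orientation: [-180.0, -0.0, 3.5]
force: [0.7, 0.3, 0.2]
opening: 0.06
gripper_force: 0.0
```

>>> {"method": "send_rows", "body": {
  "deltas": [
    [[0, 0, -0.03], 0],
    [[0, 0, -0.06], 0],
    [[0, 0, -0.1], 0],
    [[0, 0, -0.15], 0],
    [[0, 0, -0.2], 0]
  ]
}}

```text
clock: 37.33
tool_pos: [0.4374, 0.1669, 0.2763]
orientation: [179.9, 0.1, 3.5]
force: [0.7, 0.5, -0.2]
opening: 0.0615
gripper_force: 0.0
```

>>> {"method": "send_rows", "body": {
  "deltas": [
    [[0, 0.2, 0], 0],
    [[0, 0.2, 0], 0],
    [[0, 0.2, 0], 0],
    [[0, 0.2, 0], 0],
    [[0, 0.2, 0], 0]
  ]
}}

```text
clock: 37.75
tool_pos: [0.4468, 0.0033, 0.275]
orientation: [180.0, 0.0, 3.2]
force: [-0.2, 0.4, -0.8]
opening: 0.061
gripper_force: 0.0
```

>>> {"method": "send_rows", "body": {
  "deltas": [
    [[0.05, 0.2, 0], 0],
    [[0.05, 0.2, 0], 0],
    [[0.05, 0.2, 0], 0],
    [[0.05, 0.2, 0], 0],
    [[0.05, 0.2, 0], 0]
  ]
}}

```text
clock: 38.17
tool_pos: [0.4984, -0.1546, 0.2744]
orientation: [179.9, 0.1, 3.2]
force: [1.3, 0.4, 0.8]
opening: 0.0611
gripper_force: 0.0
```

Run:
```python
from w import *
plan()
p=ctrl.snapshot("side"); save(p,"s5.png",4,(260,150,440,300))
```

```text
now [ 0.4984 -0.1546  0.2744] rpy [1.7993e+02 6.0000e-02 3.2200e+00] j [  4.   7. -20.   0. -63.  89.] t 38.17 open 0.0611 F [1.3 0.4 0.8]
```

View pics/s5.png

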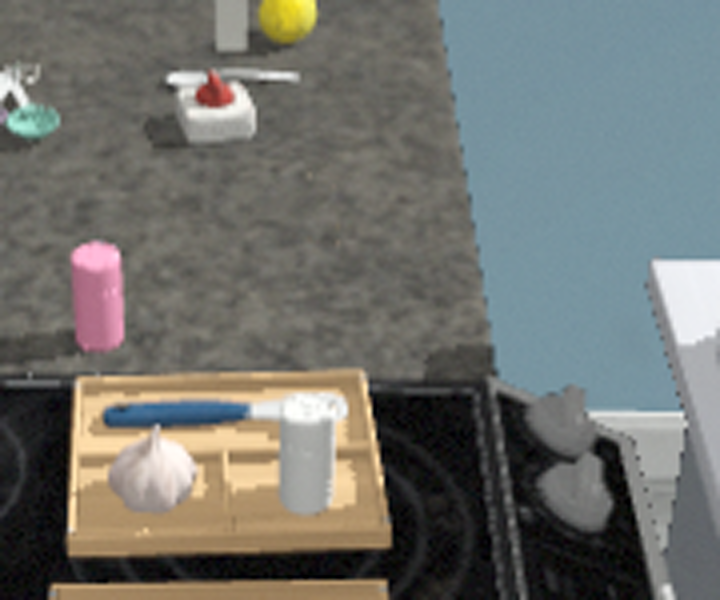

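The side view shows everything in place: shaker upright at (307,455), garlic (152,470), can opener (225,410). The timer and teaspoon are untouched. I'm handing in.

```bash
python3 -c "
from plant import ctrl
print(ctrl.close_job())"
```

```text
the job is handed in; nothing more can be done
None
```

Both kit trays are made up as asked and the job is handed in at about 38 s of the 128 s allowed; the timer and teaspoon were left where they were, and no verdict came back.

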